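Mark a batch of power banks on the laser and set them out

ROBOT

A 6-joint arm with a two-finger parallel gripper is mounted at the origin on the work surface. World frame = base frame: x ahead of the robot, y to its left, z up, the work surface at z = 0. Lengths are in m, angles in degrees, forces in N, time in s.
With the tool pointing down it reaches from about 0.35 to 0.875 m from the base axis. Payload 4.2 kg.
Tool frame: the origin (TCP) lies on the mounting face of the last link; the fingertips stand 182 mm ahead of it and the grasp point (between the pads) lies 164 mm ahead of it (r.tcp_to_grasp is the distance from the TCP to the grasp point, in m); z points along the fingers, y is the line along which they close (so a half turn about z gives the same grasp; the last joint's range is limited). The gripper opens to 87 mm and grips with 3 to 60 N. Pads are 19 mm wide; open, the fingers measure 117 mm over their backs; the gripper's body (75 mm by 190 mm) begins 51 mm behind the grasp point.
Start: joints at [-49.641, 22.042, 0.453, 0, -68.411, -14.817], TCP at [0.269, -0.564, 0.405] pointing down, gripper open.
Joint ranges: [-179.83, 179.83], [-69.29, 118.12], [-61.27, 80.66], [-181.25, 117.63], [-171.15, -9.14], [-177.46, 177.46]. Speed limits (degrees/s): [159.86, 159.86, 180, 180, 180, 180].

INTERFACE

Orientations are given as a 3x3 rotation matrix whose columns are the frame's x, y, z axes.
In Python, from station import sense, eyes, r gives the robot as it stands.
- The arm moves only by the tool jog_arm, never from a script. Its argument "increments" is a list of rows, each a list of 4 numbers: the shift along the tool's x, y, z normalised to -1 to 1, where 1 is 0.02 m, then the turn about the tool's z normalised to -1 to 1, where 1 is 0.08 rad. A call has 1 to 10 rows; each row shifts and turns the commanded pose from where the row before left it, along the tool's axes as they then stand; what a row does not reach is not made up. A row lasts 1/10 s, in which the tool goes at most 50 mm and 8.59 degrees, less where a joint would pass 70% of its speed; a pose out of reach is approached as far as the arm can. A call with a number of a shift or a turn outside -1 to 1 is refused whole. A call with a gripper value outside its range is refused whole. "grip" is the finger opening in mm, from 0 to 87, set as the call begins (left out, the last holds). The fingers move at their own pace and stop on an object; the grip force is fixed at half the most. Time passes only in rows, so rows that do not move let the fingers close. It gives the time, the measured TCP pose, the force, the opening and the grip force at its end, in the units of the state.
- sense(): the state, without advancing time (a new reading comes with each control period).
- eyes.capture(name): name is "side" or "top"; returns the picture (420x560x3 uint8, blue, green, red); there is no depth.
- eyes.get_calibration(name): a dict with "camera_matrix" (3x3 intrinsics, pixels), "R" (3x3) and "t" (3): a world point X has camera coordinates R X + t. Camera axes: x right, y down, z forward; pixel columns grow to the right and rows downward; lengths in m; the calibration is good to about 2 mm. A picture is of the moment at which its call begins. get_calibration takes no time and is no camera call.
- r.finish_job(): hands the job in; it is judged then, once.
Trained networks look in the newest picture that a camera, given by its name, has taken for a name from the list of things; names that differ only in an ending like _2 or _b are one class to them, and where a whole thing is asked for, a point or a joint stands for the part that bears it (a point fixed in the world has none). Each returns a list of dicts, best first, with "conf" (0 to 1); they miss things now and then, are a little off and sometimes report something else, mostly with a low value. They report only what shows in the picture. A call takes as long as a camera call. They do not tell look-alikes from the thing itself.
- eyes.spot_in(camera, name): "centre" ([x, y, z] in m, in world coordinates, good to about 4 mm: the middle of the surface that is visible of it).
- eyes.outline_of(camera, name): "mask" (420x560 bool, what is visible of it).
The state is a dict: "time_s": time; "joints": joint angles; "joint_velocities": joint speeds; "effort": joint torques, N m; "tcp_pos": TCP position; "ee_rot": TCP orientation; "wrist_force": force on the tool from outside, world axes, zero at the start; "moment": the same for the moment, N m; "gripper_width": opening from 0.0 (shut) to 1.0 (fully open); "gripper_force": force on a finger pad.
Only numpy, scipy, OpenCV 4.12 (cv2) and the standard library are available. Lean on these libraries where they do the work, as an engineer would, in place of code of your own. Each camera call takes 0.05 s, during which the arm holds its last target. There are 200 camera calls.

TASK

Mark the power banks that lie on the bench: handling each by its sides with the lightest grip and setting it down softly, lay them all flat on the laser's bed, each squarely inside an outline of its own, slide the laser head over the bed to its stop, press the start button, and slide the head fully back. Then set the marked power banks out flat on the bench in one straight row from the small drawer box to the pen pot, side by side between the two with their long sides across the row and at least a finger's width apart. They hold lithium cells, so never squeeze them hard or bang them down, and leave the drawer box, pen pot, mug and screwdriver where they are.

Things in the scene. Friction and masses are not known exactly. Their poses are not given: they have to be found in the camera images.
- pack0: power bank, flat aluminium block 100 x 44 x 20 mm with a black cap at one end, about 0.15 to 0.26 kg; two or three are there. Origin at the centre of its underside, x along the length, y along the width, z up. Holds lithium cells: bears 90 N from the fingers (both fingers' forces added; grip with about 20 N a finger) and 60 N of knock or pressure against bench or laser
- pack1: power bank, flat aluminium block 100 x 44 x 20 mm with a black cap at one end, about 0.15 to 0.26 kg; two or three are there. Origin at the centre of its underside, x along the length, y along the width, z up. Holds lithium cells: bears 90 N from the fingers (both fingers' forces added; grip with about 20 N a finger) and 60 N of knock or pressure against bench or laser
- pack2: power bank, flat aluminium block 100 x 44 x 20 mm with a black cap at one end, about 0.15 to 0.26 kg; two or three are there. Origin at the centre of its underside, x along the length, y along the width, z up. Holds lithium cells: bears 90 N from the fingers (both fingers' forces added; grip with about 20 N a finger) and 60 N of knock or pressure against bench or laser
- machine: desktop laser marker fixed to the bench, its place and yaw vary: white base 60 mm high, its flat top is the bed. Origin at bench level under the middle outline; x away from the robot, y to the left. Base spans x -100 to +180, y -180 to +300 mm. Along its far side a rail beam (x +140 to +170 mm, 80 mm high above the bed) carries the laser head
- place0 (a point): centre of the right-hand of three black outlines on the bed, at bed height (60 mm); each 112 mm (machine x) x 56 mm (machine y) inside, 80 mm apart along the machine's y. Takes one power bank, length along the machine's x; any outline may be used. Steel dowel pins (8 mm thick, 12 mm high) stand at x +-40, y +-40 mm from this point
- place1 (a point): centre of the middle of three black outlines on the bed, at bed height (60 mm); each 112 mm (machine x) x 56 mm (machine y) inside, 80 mm apart along the machine's y. Takes one power bank, length along the machine's x; any outline may be used. Steel dowel pins (8 mm thick, 12 mm high) stand at x +-40, y +-40 mm from this point
- place2 (a point): centre of the left-hand of three black outlines on the bed, at bed height (60 mm); each 112 mm (machine x) x 56 mm (machine y) inside, 80 mm apart along the machine's y. Takes one power bank, length along the machine's x; any outline may be used. Steel dowel pins (8 mm thick, 12 mm high) stand at x +-40, y +-40 mm from this point
- head (a joint): laser head's slide in m: 0 = fully back, parked 240 mm left of the middle outline; 0.24 = at its stop, over the middle outline. Grows along the machine's -y; stays where left; friction about 2.5 N. Grey box 130 mm (x) x 70 mm (y), 65 to 140 mm above the bed, lens ring down to 47 mm above the bed
- head_grip (a point): point to grip on the upright black tab on top of the laser head. The tab is 45 mm (machine x) x 16 mm (machine y) and stands 45 mm above the head's top; this point is on its centre line, 15 mm below its top, 30 mm above the head's top. Pinch it from above across its 16 mm and slide it along
- start (a joint): start button's travel in m: 0 = up, 0.006 = fully pressed, springs back; fully down takes 4 N. Counts as pressed beyond 0.004
- start_top (a point): centre of the top of the round grey start button (30 mm across) on the control strip at the right-hand end of the laser's base, pressed straight down
- drawers: small white drawer box, 85 x 85 x 70 mm high, loose, 1 kg, at the right of the bench. Origin at the centre of its underside; its y axis points straight at the pen pot, so its x axis is across the row
- pot: round dark steel pen pot, 72 mm across, 75 mm high, pens up to 120 mm, loose, 0.6 kg, near the laser; 360 to 380 mm from the drawer box, centre to centre. Origin at the centre of its underside; axes as the drawer box's at the start
- mug: white mug, 76 mm across, 90 mm high, behind the work; to be left alone. Origin at the centre of its underside
- driver: screwdriver, 160 mm long, lying behind the work; to be left alone. Origin on its underside, x along it
There are look-alikes about, which are no part of the job. Leave any brown look-alike of the pack0 alone. What is shaped like the drawers but green is not meant.

How it is judged:
By the outcome, as a careful person would: the job done as asked, in the order asked, and still so for the second after the job is handed in, with the robot touching nothing.
Of pack0, pack1, pack2 only 2 to 3 are there at a start; the rules pass over those that are not, and their reading is None.
At some moment in a run one of pack0, pack1, pack2 may be knocked a few centimetres aside while the robot is not near it.
It also fails if it takes over 210 s, if anything falls off the work surface, if the arm or the gripper's body presses on something with over 40 N, if the wrist force passes 120 N, or if a joint passes its speed limit or range.

## Working session

There is one attempt and no reset: what is moved stays moved. The work goes in short steps, Python scripts to look and compute and a tool call to move; the robot and the scene stay as the last step left them, time stands still between calls to the robot, and variables do not carry over. Pictures are saved under pics/ and viewed, at most 14 in all, crops included, and the job is handed in when it is done.

Besides the shell and the picture viewer there is one more tool, called after ">>>" as a command line: name --pt "numbers of a row" for each row, then --argument value for the rest. jog_arm: Moves the arm, as the interface text tells. Its arguments: {"type":"object","properties":{"increments":{"type":"array"},"grip":{"type":"number"}},"required":["increments"]}

```bash
ls; mkdir -p pics
cat > h.py <<'E'
import numpy as np,cv2
from station import sense,eyes,r
def pix2w(cam,u,v,z):
    c=eyes.get_calibration(cam);K=np.array(c["camera_matrix"]);R=np.array(c["R"]);t=np.array(c["t"])
    d=R.T@np.linalg.solve(K,[u,v,1]);o=-R.T@t
    return o+d*(z-o[2])/d[2]
def w2pix(cam,X):
    c=eyes.get_calibration(cam);p=np.array(c["camera_matrix"])@(np.array(c["R"])@np.array(X)+np.array(c["t"]))
    return p[:2]/p[2]
E
python3 - <<'E'
from h import *
s=sense();print({k:np.round(v,3).tolist() for k,v in s.items()})
for c in("top","side"):
    im=eyes.capture(c);cv2.imwrite(f"pics/{c}0.png",im)
    cal=eyes.get_calibration(c);print(c,-np.array(cal["R"]).T@cal["t"])
    for n in("pack0","machine","head","head_grip","start_top","drawers","pot","mug","driver"):
        try:print(c,n,[(np.round(d["centre"],3).tolist(),round(d["conf"],2),w2pix(c,d["centre"]).astype(int).tolist()) for d in eyes.spot_in(c,n)])
        except Exception as e:print(n,e)
E
```

```text
pics
{'time_s': 0.0, 'joints': [-49.641, 22.09, 0.379, -0.029, -68.411, -14.816], 'joint_velocities': [-0.029, 0.044, 0.098, 0.004, 0.066, 0.055], 'effort': [-0.0, -39.066, 18.74, 4.22, 0.011, -0.0], 'tcp_pos': [0.269, -0.564, 0.404], 'ee_rot': [[-0.902, -0.431, -0.001], [-0.431, 0.902, 0.002], [0.0, 0.002, -1.0]], 'wrist_force': [-0.699, 0.352, 0.857], 'moment': [-0.031, -0.023, 0.001], 'gripper_force': 0.0, 'gripper_width': 0.999}
top [ 0.20948529 -0.08867415  1.59112186]
top pack0 [([0.697, -0.414, 0.019], 0.89, [366, 168]), ([0.584, -0.101, 0.023], 0.63, [280, 196]), ([0.319, -0.176, 0.019], 0.61, [300, 271])]
top machine [([0.528, 0.256, 0.06], 0.58, [178, 207])]
top head [([0.497, 0.409, 0.198], 0.89, [120, 206]), ([0.522, 0.257, 0.061], 0.2, [177, 208])]
top head_grip [([0.494, 0.413, 0.2], 0.81, [118, 207]), ([0.509, 0.031, 0.082], 0.44, [241, 212])]
top start_top []
top drawers [([0.441, -0.442, 0.069], 0.55, [379, 236])]
top pot [([0.44, -0.081, 0.014], 0.69, [274, 236])]
top mug [([0.711, -0.224, 0.045], 0.77, [315, 161])]
top driver [([0.777, -0.059, 0.021], 0.53, [270, 145])]
side [0.40413571 1.06930118 0.80327605]
side pack0 [([0.588, -0.091, 0.018], 0.68, [261, 233]), ([0.312, -0.162, 0.018], 0.6, [356, 224]), ([0.441, -0.403, 0.056], 0.5, [316, 175])]
side machine [([0.528, 0.433, 0.064], 0.82, [255, 366])]
side head [([0.498, 0.451, 0.183], 0.64, [268, 329])]
side head_grip [([0.497, 0.446, 0.18], 0.96, [269, 328])]
side start_top []
side drawers [([0.466, -0.566, 0.062], 0.87, [311, 154]), ([0.438, -0.403, 0.057], 0.81, [317, 175]), ([0.294, -0.409, 0.054], 0.79, [359, 176]), ([0.438, -0.059, 0.059], 0.44, [312, 230]), ([0.525, 0.432, 0.061], 0.42, [257, 366])]
side pot [([0.438, -0.062, 0.057], 0.95, [313, 230])]
side mug [([0.697, -0.2, 0.063], 0.79, [231, 200])]
side driver [([0.781, -0.054, 0.021], 0.56, [194, 237])]
```

Run:
```python
import cv2
im=cv2.imread("pics/top0.png");cv2.imwrite("pics/top0c.png",cv2.resize(im[110:320,70:430],None,fx=2.2,fy=2.2,interpolation=cv2.INTER_CUBIC))
im=cv2.imread("pics/side0.png");cv2.imwrite("pics/side0c.png",cv2.resize(im,None,fx=1.42,fy=1.42))
```

```text
(no output)
```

View pics/top0c.png

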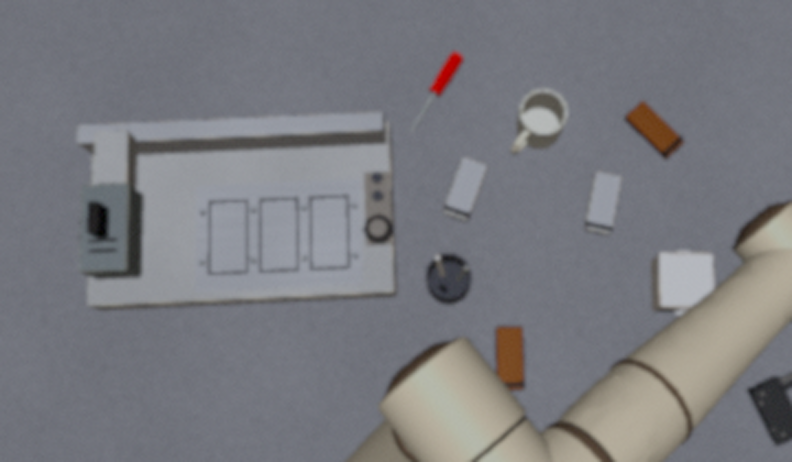

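View pics/side0c.png

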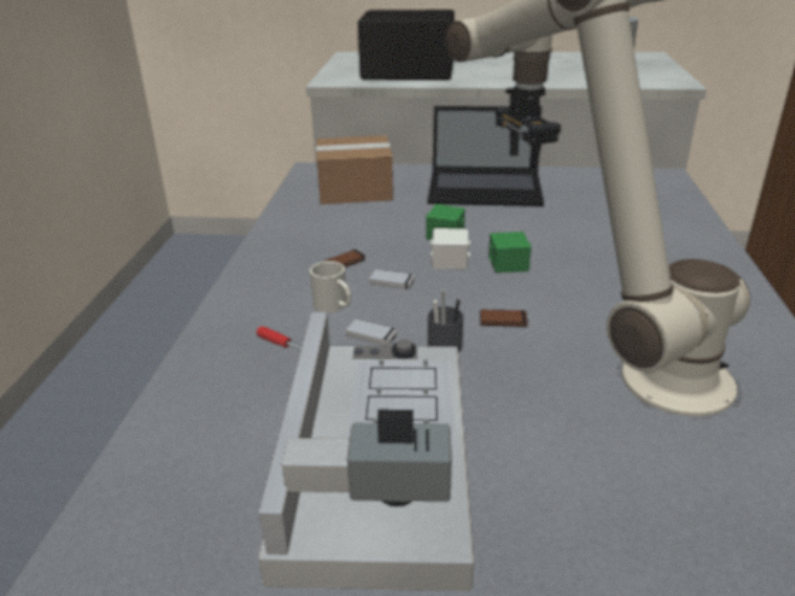

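Candidates for a pack in the top image: silver blocks at (281,195) and (344,202), and brown look-alikes at (366,168) and (300,271). I choose the two silver ones. The white drawer box is at (381,237), and the green boxes are decoys. Next I'll fit the poses precisely.

```bash
cat >> h.py <<'E'
from scipy.ndimage import map_coordinates
from scipy.optimize import minimize
def grab(cam,n=4):
    return np.mean([cv2.cvtColor(eyes.capture(cam),cv2.COLOR_BGR2GRAY).astype(float) for _ in range(n)],0)
def samp(g,cam,P):
    c=eyes.get_calibration(cam);q=(np.array(c["camera_matrix"])@(np.array(c["R"])@np.array(P).T+np.array(c["t"])[:,None]));q=q[:2]/q[2]
    return map_coordinates(g,[q[1],q[0]],order=1,mode="nearest")
def tf(p,L,z):
    c,s=np.cos(p[2]),np.sin(p[2]);L=np.array(L)
    return np.c_[p[0]+c*L[:,0]-s*L[:,1],p[1]+s*L[:,0]+c*L[:,1],np.full(len(L),z)]
def fit(f,p0,d=(.006,.006,.08)):
    best=min((minimize(f,np.array(p0)+np.array([a,b,k])*d,method="Nelder-Mead",options=dict(initial_simplex=np.array(p0)+np.array([a,b,k])*d+np.array([[0,0,0],[d[0],0,0],[0,d[1],0],[0,0,d[2]]]))) for a in(-1,0,1) for b in(-1,0,1) for k in(-1,0,1)),key=lambda o:o.fun)
    return best.x,best.fun
def rectline(hx,hy,n=40):
    t=np.linspace(-1,1,n);o=np.ones(n)
    return np.r_[np.c_[t*hx,o*hy],np.c_[t*hx,-o*hy],np.c_[o*hx,t*hy],np.c_[-o*hx,t*hy]]
def fit_machine(g,p0,cam="top"):
    L=np.vstack([rectline(.057,.029)+[0,k] for k in(-.08,0,.08)])
    return fit(lambda p:samp(g,cam,tf(p,L,.06)).mean(),p0,(.008,.008,.03))
def fit_pack(g,p0,z=.02,cam="top"):
    # bright long sides: inside minus outside across the two long edges and ends, caps either end
    t=np.linspace(-1,1,40)
    S=lambda w:np.r_[np.c_[t*.036,0*t+w],np.c_[t*.036,0*t-w]]
    E=lambda l:np.r_[np.c_[0*t+l,t*.018],np.c_[0*t-l,t*.018]]
    X,Y=np.meshgrid(np.linspace(-.034,.034,18),np.linspace(-.018,.018,10));I=np.c_[X.ravel(),Y.ravel()]
    def f(p):
        return -(samp(g,cam,tf(p,S(.018),z)).mean()-samp(g,cam,tf(p,S(.026),z)).mean()) -.5*(samp(g,cam,tf(p,I,z)).mean())+1.0*abs(samp(g,cam,tf(p,E(.05),z))[:40].mean()*0)+.3*samp(g,cam,tf(p,E(.056),z)).mean()
    return fit(f,p0,(.006,.006,.1))
def goto(x,y,z,yaw=None):
    "grasp-point target; prints tool-axis increments in units (1=20mm), and turn units"
    s=sense();R=np.array(s["ee_rot"]);g=np.array(s["tcp_pos"])+R[:,2]*r.tcp_to_grasp
    d=R.T@(np.array([x,y,z])-g)/.02
    a=np.degrees(np.arctan2(R[1,1],R[0,1]))
    print("grasp",np.round(g,4),"yaxis",round(a,1),"units",np.round(d,2), "j6",round(s["joints"][5],1),"t",round(s["time_s"],1))
    if yaw is not None:
        k=(yaw-a+90)%180-90   # desired direction of tool y in world, deg; tool z down -> minus
        print("turn units (tool z)",round(-np.radians(k)/.08,2),"deg",round(k,1))
E
python3 - <<'E'
from h import *
g=grab("top");np.save("g0.npy",g)
a,b=pix2w("top",219,215,.06),pix2w("top",174,217,.06)
m,f=fit_machine(g,[*((a+b)/2)[:2],0.0]);print("machine",np.round(m,4),np.degrees(m[2]),f)
vis=cv2.cvtColor(g.astype(np.uint8),cv2.COLOR_GRAY2BGR);vis=cv2.resize(vis,None,fx=5,fy=5,interpolation=cv2.INTER_CUBIC)
def draw(p,hx,hy,z,col):
    q=[(w2pix("top",P)*5+2).astype(int) for P in tf(p,[[hx,hy],[hx,-hy],[-hx,-hy],[-hx,hy]],z)]
    cv2.polylines(vis,[np.array(q)],True,col,1)
for k in(-.08,0,.08): 
    c=tf(m,[[0,k]],.06)[0];draw([c[0],c[1],m[2]],.056,.028,.06,(0,0,255))
for (u,v,d) in((281,195,(.05,-.01)),(344,202,0)):
    w=pix2w("top",u,v,.02)
    best=min((fit_pack(g,[w[0],w[1],th]) for th in(-.5,-.25,0,.25)),key=lambda o:o[1])
    p,f=best;print("pack",np.round(p,4),np.degrees(p[2]),f);draw(p,.05,.022,.02,(0,255,0))
cv2.imwrite("pics/fit0.png",cv2.resize(vis[160*5:265*5,160*5:400*5],(800,350),interpolation=cv2.INTER_AREA))
# drawer & pot rough
for cam in("top","side"):
  for n in("drawers","pot","pack0"):
    for d in eyes.outline_of(cam,n)[:3]:
      M=d["mask"].astype(np.uint8);print(cam,n,round(d["conf"],2),cv2.minAreaRect(cv2.findNonZero(M)),M.sum())
E
```

```text
machine [0.4976 0.1904 0.0684] 3.9207078180964414 126.18491416741666Traceback (most recent call last):
  File "<stdin>", line 13, in <module>
  File "<stdin>", line 13, in <genexpr>
  File "h.py", line 37, in fit_pack
    return fit(f,p0,(.006,.006,.1))
  File "h.py", line 21, in fit
    best=min((minimize(f,np.array(p0)+np.array([a,b,k])*d,method="Nelder-Mead",options=dict(initial_simplex=np.array(p0)+np.array([a,b,k])*d+np.array([[0,0,0],[d[0],0,0],[0,d[1],0],[0,0,d[2]]]))) for a in(-1,0,1) for b in(-1,0,1) for k in(-1,0,1)),key=lambda o:o.fun)
  File "h.py", line 21, in <genexpr>
    best=min((minimize(f,np.array(p0)+np.array([a,b,k])*d,method="Nelder-Mead",options=dict(initial_simplex=np.array(p0)+np.array([a,b,k])*d+np.array([[0,0,0],[d[0],0,0],[0,d[1],0],[0,0,d[2]]]))) for a in(-1,0,1) for b in(-1,0,1) for k in(-1,0,1)),key=lambda o:o.fun)
              ~~~~~~~~^^^^^^^^^^^^^^^^^^^^^^^^^^^^^^^^^^^^^^^^^^^^^^^^^^^^^^^^^^^^^^^^^^^^^^^^^^^^^^^^^^^^^^^^^^^^^^^^^^^^^^^^^^^^^^^^^^^^^^^^^^^^^^^^^^^^^^^^^^^^^^^^^^^^^^^^^^^^^^^^^^^^^^^^^^^^^
    res = _minimize_neldermead(fun, x0, args, callback, bounds=bounds,
                               **options)
    fxcc = func(xcc)
    fx = function(np.copy(x), *(wrapper_args + args))
  File "h.py", line 36, in f
    return -(samp(g,cam,tf(p,S(.018),z)).mean()-samp(g,cam,tf(p,S(.026),z)).mean()) -.5*(samp(g,cam,tf(p,I,z)).mean())+1.0*abs(samp(g,cam,tf(p,E(.05),z))[:40].mean()*0)+.3*samp(g,cam,tf(p,E(.056),z)).mean()
                                                                                                                                                                            ~~~~^^^^^^^^^^^^^^^^^^^^^^^
  File "h.py", line 15, in samp
    c=eyes.get_calibration(cam);q=(np.array(c["camera_matrix"])@(np.array(c["R"])@np.array(P).T+np.array(c["t"])[:,None]));q=q[:2]/q[2]
ValueError: time passes only in moves, steps and waits
```

```bash
python3 - <<'E'
s=open("h.py").read()
s=s.replace("def pix2w","import functools\n@functools.lru_cache\ndef cal(cam): return {k:np.array(v) for k,v in eyes.get_calibration(cam).items() if k in('camera_matrix','R','t')}\ndef pix2w",1).replace("eyes.get_calibration(cam)","cal(cam)").replace("lru_cache\ndef cal(cam): return {k:np.array(v) for k,v in cal(cam)","lru_cache\ndef cal(cam): return {k:np.array(v) for k,v in eyes.get_calibration(cam)")
s=s.replace("+1.0*abs(samp(g,cam,tf(p,E(.05),z))[:40].mean()*0)","")
open("h.py","w").write(s)
E
cat > look0.py <<'E'
from h import *
g=np.load("g0.npy")
m=[.4976,.1904,.0684]
vis=cv2.cvtColor(g.astype(np.uint8),cv2.COLOR_GRAY2BGR);vis=cv2.resize(vis,None,fx=5,fy=5,interpolation=cv2.INTER_CUBIC)
def draw(p,hx,hy,z,col):
    q=[(w2pix("top",P)*5+2).astype(int) for P in tf(p,[[hx,hy],[hx,-hy],[-hx,-hy],[-hx,hy]],z)]
    cv2.polylines(vis,[np.array(q)],True,col,1)
for k in(-.08,0,.08): 
    c=tf(m,[[0,k]],.06)[0];draw([c[0],c[1],m[2]],.056,.028,.06,(0,0,255))
for (u,v) in((281,195),(344,202)):
    w=pix2w("top",u,v,.02)
    p,f=min((fit_pack(g,[w[0],w[1],th]) for th in(-.4,0)),key=lambda o:o[1])
    print("pack",np.round(p,4),np.degrees(p[2]),f);draw(p,.05,.022,.02,(0,255,0))
cv2.imwrite("pics/fit0.png",cv2.resize(vis[160*5:265*5,160*5:400*5],(800,350),interpolation=cv2.INTER_AREA))
for cam in("top","side"):
  eyes.capture(cam)
  for n in("drawers","pot","pack0"):
    for d in eyes.outline_of(cam,n)[:3]:
      M=d["mask"].astype(np.uint8);print(cam,n,round(d["conf"],2),cv2.minAreaRect(cv2.findNonZero(M)),M.sum())
E
python3 look0.py
```

```text
pack [ 0.6026 -0.1066 -0.3224] -18.47158367065944 -73.37320192039276
pack [ 0.5849 -0.3319 -0.1915] -10.973386829793592 -73.33497493042324
top drawers 0.9 ((380.5, 238.0), (28.0, 29.0), 90.0) 722
top pot 0.76 ((273.5, 236.0), (22.0, 19.0), 90.0) 368
top pack0 0.92 ((343.75, 202.25), (12.159198760986328, 27.26013946533203), 11.309932708740234) 325
top pack0 0.84 ((367.5000305175781, 168.50003051757812), (26.870054244995117, 12.727922439575195), 45.0) 355
top pack0 0.78 ((301.5, 273.0), (28.0, 13.0), 90.0) 358
side drawers 0.9 ((314.0, 155.5), (23.0, 28.0), 90.0) 441
side drawers 0.64 ((359.0, 176.5), (27.0, 28.0), 90.0) 723
side drawers 0.57 ((317.5, 174.0), (26.0, 25.0), 90.0) 643
side pot 0.8 ((314.0, 225.0), (26.0, 44.0), 0.0) 803
side pot 0.17 ((260.987548828125, 318.7613220214844), (152.25604248046875, 194.06578063964844), 2.726310968399048) 23632
side pack0 0.96 ((355.0, 224.0), (12.0, 32.0), 90.0) 380
side pack0 0.88 ((276.4836120605469, 196.18032836914062), (29.2430419921875, 10.230539321899414), 5.194429397583008) 288
side pack0 0.87 ((261.2353210449219, 233.55885314941406), (34.1975212097168, 12.611852645874023), 14.03624439239502) 400
```

View pics/fit0.png

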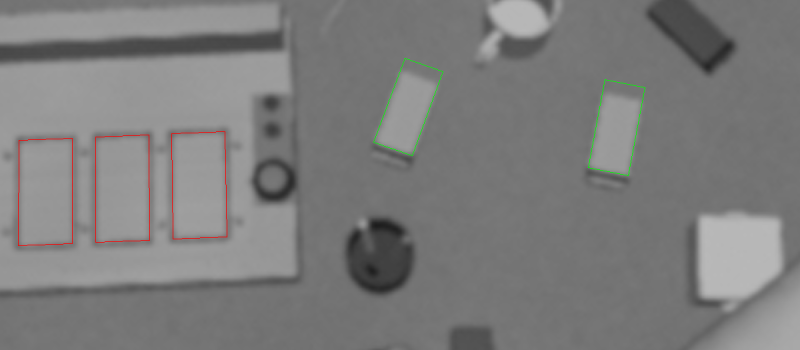

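```bash
python3 - <<'E'
import re
s=open("h.py").read()
i=s.index("def fit_pack");j=s.index("def goto")
s=s[:i]+'''def fit_pack(g,p0,z=.02,cam="top"):
    "origin at pack centre, cap at local -x; white far end at +50 mm"
    t=np.linspace(-1,1,40)
    S=lambda w:np.r_[np.c_[.005+t*.036,0*t+w],np.c_[.005+t*.036,0*t-w]]
    E=lambda l:np.c_[0*t+l,t*.018]
    def f(p):
        v=lambda L:samp(g,cam,tf(p,L,z)).mean()
        return -(v(S(.0175))-v(S(.0265)))-(v(E(.0455))-v(E(.0545)))-.3*(v(E(-.035))-v(E(-.0475)))
    return fit(f,p0,(.006,.006,.1))
'''+s[j:]
open("h.py","w").write(s)
l=open("look0.py").read()
l=l[:l.index("for cam in")].replace("pics/fit0","pics/fit1").replace("(160*5","(160*5").replace("th in(-.4,0)","th in(-.35,-.1)")
l+='''
def circ(c,rad,z,dr):
    a=np.linspace(0,2*np.pi,60);return np.c_[c[0]+(rad+dr)*np.cos(a),c[1]+(rad+dr)*np.sin(a),a*0+z]
import itertools
from scipy.optimize import minimize
def fp(p): return samp(g,"top",circ(p,.036,.075,-.004)).mean()-samp(g,"top",circ(p,.036,.075,.004)).mean()
w=pix2w("top",273.5,236,.075);b=minimize(fp,w[:2],method="Nelder-Mead",options=dict(initial_simplex=w[:2]+np.array([[0,0],[.006,0],[0,.006]])));print("pot",b.x,b.fun)
# drawers: square from 70mm top; use visible edges (far, left)
def fd(p):
    t=np.linspace(-.9,.9,40)*.0425;o=np.ones(40)
    E=lambda l:np.r_[np.c_[t,o*l],np.c_[o*l,t],np.c_[t,-o*l]][:80]
    return -(samp(g,"top",tf(p,E(.0385),.07)).mean()-samp(g,"top",tf(p,E(.0465),.07)).mean())
w=pix2w("top",381,237,.07)
p,f=fit(fd,[w[0],w[1],0.]);print("drawers",p,np.degrees(p[2]),f)
draw(p,.0425,.0425,.07,(255,0,0));
cv2.imwrite("pics/fit1.png",cv2.resize(vis[160*5:265*5,160*5:400*5],(800,350),interpolation=cv2.INTER_AREA))
d=b.x-p[:2];print("dist",np.hypot(*d),"row dir deg",np.degrees(np.arctan2(d[1],d[0])))
'''
open("look0.py","w").write(l)
E
python3 look0.py
```

```text
pack [ 0.5912 -0.1027 -0.3147] -18.032432130387917 -66.11975979160808
pack [ 0.5727 -0.3295 -0.2038] -11.678988622831765 -66.52031068721207
pot [ 0.43007697 -0.07975902] -44.8794738890707
drawers [ 0.43968389 -0.44938229 -0.01888999] -1.0823166966523559 -57.91872064449474
dist 0.3697480900206616 row dir deg 91.4888466705237
```

View pics/fit1.png

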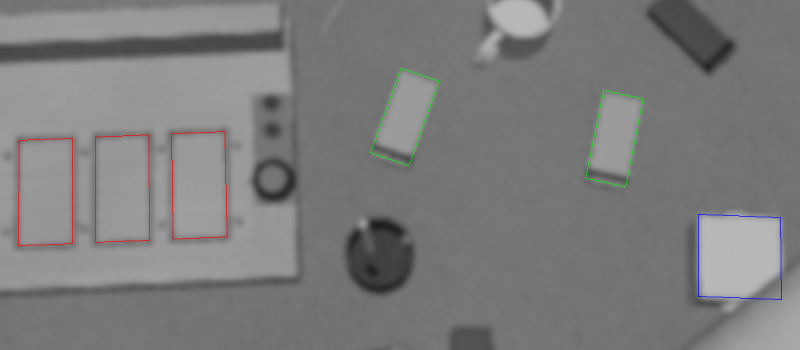

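The fits sit well on both silver packs, the three outlines and the drawer box. Next I'll compute the approach to the right-hand pack.

```bash
python3 -c "
from h import *
goto(.5727,-.3295,.15,78.3)
R=np.array(sense()['ee_rot']);print(np.round(R,3))"
```

```text
grasp [ 0.2695 -0.5639  0.2412] yaxis 115.5 units [-18.73   4.04   4.56] j6 -14.8 t 1.6
turn units (tool z) 8.13 deg -37.2
[[-0.902 -0.431 -0.   ]
 [-0.431  0.902  0.   ]
 [-0.     0.    -1.   ]]
```

>>> jog_arm --pt "-0.94 0.2 0" --pt "-0.94 0.2 0" --pt "-0.94 0.2 0" --pt "-0.94 0.2 0" --pt "-0.94 0.2 0" --pt "-0.94 0.2 0" --pt "-0.94 0.2 0" --pt "-0.94 0.2 0" --pt "-0.94 0.2 0" --pt "-0.94 0.2 0"

```text
invalid input
```

>>> jog_arm --pt "-0.94 0.2 0 0" --pt "-0.94 0.2 0 0" --pt "-0.94 0.2 0 0" --pt "-0.94 0.2 0 0" --pt "-0.94 0.2 0 0" --pt "-0.94 0.2 0 0" --pt "-0.94 0.2 0 0" --pt "-0.94 0.2 0 0" --pt "-0.94 0.2 0 0" --pt "-0.94 0.2 0 0"

```text
time_s: 2.6
tcp_pos: [0.4225, -0.4462, 0.4048]
ee_rot: [[-0.902, -0.431, 0.0], [-0.431, 0.902, -0.0], [-0.0, -0.0, -1.0]]
wrist_force: [-0.0, 0.1, 0.0]
gripper_width: 1.002
gripper_force: 0.0
```

>>> jog_arm --pt "-0.94 0.2 0 0" --pt "-0.94 0.2 0 0" --pt "-0.94 0.2 0 0" --pt "-0.94 0.2 0 0" --pt "-0.94 0.2 0 0" --pt "-0.94 0.2 0 0" --pt "-0.94 0.2 0 0" --pt "-0.94 0.2 0 0" --pt "-0.94 0.2 0 0" --pt "-0.94 0.2 0 0"

```text
time_s: 3.6
tcp_pos: [0.5755, -0.3286, 0.4047]
ee_rot: [[-0.902, -0.431, -0.0], [-0.431, 0.902, -0.0], [0.0, -0.0, -1.0]]
wrist_force: [0.4, 0.1, 0.2]
gripper_width: 1.002
gripper_force: 0.0
```

>>> jog_arm --pt "0 0 0.4 0.81" --pt "0 0 0.4 0.81" --pt "0 0 0.4 0.81" --pt "0 0 0.4 0.81" --pt "0 0 0.4 0.81" --pt "0 0 0.4 0.81" --pt "0 0 0.4 0.81" --pt "0 0 0.4 0.81" --pt "0 0 0.4 0.81" --pt "0 0 0.4 0.81"

```text
time_s: 4.6
tcp_pos: [0.575, -0.3291, 0.3244]
ee_rot: [[-0.979, 0.203, 0.0], [0.203, 0.979, -0.0], [-0.0, -0.0, -1.0]]
wrist_force: [-0.6, 0.4, 1.0]
gripper_width: 0.997
gripper_force: 0.0
```

```bash
python3 -c "
from h import *
g=grab('top',3);p,f=fit_pack(g,[.591,-.103,-.315]);print(p,f)
im=eyes.capture('top');cv2.imwrite('pics/t2.png',cv2.resize(im[110:320,70:500],None,fx=1.8,fy=1.8))
goto(.5727,-.3295,.022,78.3)"
```

```text
[ 0.60368295 -0.1309436  -0.10073497] -28.642855288144176
grasp [ 0.5748 -0.3294  0.1613] yaxis 78.5 units [ 0.1  -0.03  6.97] j6 -85.6 t 4.8
turn units (tool z) 0.05 deg -0.2
```

View pics/t2.png

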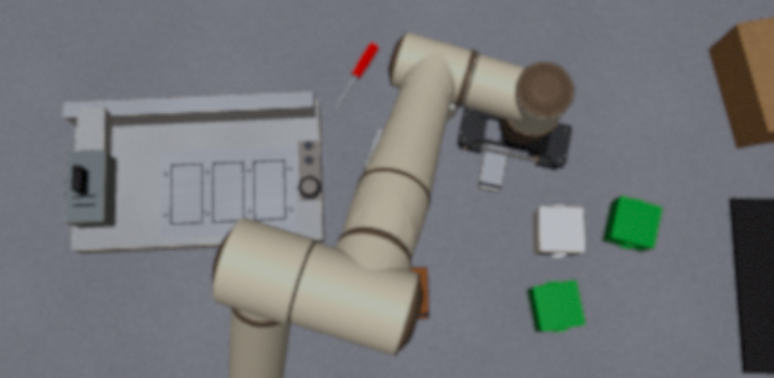

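The view shows the gripper body over the right-hand pack at about (490,168) in the crop. No third silver pack appears in the area the arm was hiding, so there are two. Descending and gripping.

>>> jog_arm --pt "0.1 0 0.8 0" --pt "0 0 0.9 0" --pt "0 0 0.9 0" --pt "0 0 0.9 0" --pt "0 0 0.9 0" --pt "0 0 0.9 0" --pt "0 0 0.7 0" --pt "0 0 0.5 0" --pt "0 0 0.3 0" --pt "0 0 0.1 0"

```text
time_s: 5.8
tcp_pos: [0.5724, -0.3292, 0.1864]
ee_rot: [[-0.98, 0.201, -0.0], [0.201, 0.98, 0.0], [0.0, -0.0, -1.0]]
wrist_force: [0.2, 1.1, -0.5]
gripper_width: 1.001
gripper_force: 0.0
```

>>> jog_arm --pt "0 0 0 0" --pt "0 0 0 0" --pt "0 0 0 0" --pt "0 0 0 0" --pt "0 0 0 0" --pt "0 0 0 0" --pt "0 0 0 0" --pt "0 0 0 0" --grip 36

```text
time_s: 6.6
tcp_pos: [0.5723, -0.3291, 0.1869]
ee_rot: [[-0.98, 0.201, 0.0], [0.201, 0.98, 0.0], [-0.0, 0.0, -1.0]]
wrist_force: [0.3, 0.7, 1.5]
gripper_width: 0.507
gripper_force: 30.0
```

```bash
python3 -c "
from h import *
m=[.4976,.1904,.0684]
for k in(-.08,0,.08):print(tf(m,[[0,k]],.06)[0])
q=tf(m,[[0,.08]],.06)[0]
goto(q[0],q[1],.19,93.92)"
```

```text
[0.50306773 0.11058707 0.06      ]
[0.4976 0.1904 0.06  ]
[0.49213227 0.27021293 0.06      ]
grasp [ 0.5724 -0.3291  0.0234] yaxis 78.4 units [ 9.95 28.55 -8.33] j6 -85.7 t 6.6
turn units (tool z) -3.38 deg 15.5
```

>>> jog_arm --pt "0 0 -0.3 0" --pt "0 0 -0.8 0" --pt "0 0 -1 0" --pt "0 0 -1 0" --pt "0 0 -1 0" --pt "0 0 -1 0" --pt "0 0 -1 0" --pt "0 0 -1 0" --pt "0 0 -1 0" --pt "0.1 0.3 -0.3 0"

```text
time_s: 7.6
tcp_pos: [0.5717, -0.3234, 0.3572]
ee_rot: [[-0.98, 0.201, 0.004], [0.201, 0.98, -0.002], [-0.004, -0.001, -1.0]]
wrist_force: [0.3, 0.7, -1.1]
gripper_width: 0.503
gripper_force: 30.0
```

>>> jog_arm --pt "0.2 0.6 0 0" --pt "0.33 0.95 0 0" --pt "0.33 0.95 0 0" --pt "0.33 0.95 0 0" --pt "0.33 0.95 0 0" --pt "0.33 0.95 0 0" --pt "0.33 0.95 0 0" --pt "0.33 0.95 0 0" --pt "0.33 0.95 0 0" --pt "0.33 0.95 0 0"

```text
time_s: 8.6
tcp_pos: [0.5451, -0.1292, 0.3531]
ee_rot: [[-0.98, 0.201, -0.003], [0.201, 0.98, 0.001], [0.003, -0.0, -1.0]]
wrist_force: [0.2, 0.7, -1.8]
gripper_width: 0.502
gripper_force: 30.0
```

>>> jog_arm --pt "0.33 0.95 0 0" --pt "0.33 0.95 0 0" --pt "0.33 0.95 0 0" --pt "0.33 0.95 0 0" --pt "0.33 0.95 0 0" --pt "0.33 0.95 0 0" --pt "0.33 0.95 0 0" --pt "0.33 0.95 0 0" --pt "0.33 0.95 0 0" --pt "0.33 0.95 0 0"

```text
time_s: 9.6
tcp_pos: [0.5183, 0.0697, 0.3532]
ee_rot: [[-0.98, 0.201, -0.003], [0.201, 0.98, -0.001], [0.003, -0.001, -1.0]]
wrist_force: [0.1, 0.7, -1.7]
gripper_width: 0.503
gripper_force: 30.0
```

>>> jog_arm --pt "0.33 0.95 0 0" --pt "0.33 0.95 0 0" --pt "0.33 0.95 0 0" --pt "0.33 0.95 0 0" --pt "0.33 0.95 0 0" --pt "0.33 0.95 0 0" --pt "0.33 0.95 0 0" --pt "0.33 0.95 0 0" --pt "0.33 0.95 0 0" --pt "0.4 0.6 0 0"

```text
time_s: 10.6
tcp_pos: [0.4893, 0.2625, 0.3532]
ee_rot: [[-0.98, 0.2, -0.002], [0.2, 0.98, -0.001], [0.002, -0.002, -1.0]]
wrist_force: [0.2, -0.6, -2.1]
gripper_width: 0.505
gripper_force: 30.0
```

>>> jog_arm --pt "0 0 0 -0.68" --pt "0 0 0 -0.68" --pt "0 0 0 -0.68" --pt "0 0 0 -0.68" --pt "0 0 0 -0.68" --pt "0 0 0 0"

```text
time_s: 11.2
tcp_pos: [0.4895, 0.2611, 0.3538]
ee_rot: [[-0.998, -0.07, -0.002], [-0.07, 0.998, -0.001], [0.002, -0.001, -1.0]]
wrist_force: [0.5, 0.3, -1.7]
gripper_width: 0.506
gripper_force: 30.0
```

```bash
python3 -c "
from h import *
goto(.49213,.2702,.084,93.92)
print(sense()['gripper_force'])
g=grab('top',3)
print('A',fit_pack(g,[.591,-.103,-.315]))
p,f=min((fit_pack(g,[.492+d,.27,.068],z=.206) for d in(0,)),key=lambda o:o[1]);print(p,f)
cv2.imwrite('pics/t3.png',cv2.resize(g[110:320,70:400].astype(np.uint8),None,fx=2.2,fy=2.2))"
```

```text
grasp [0.4892 0.261  0.1903] yaxis 94.0 units [-0.19  0.46  5.32] j6 -130.8 t 11.2
turn units (tool z) 0.02 deg -0.1
29.982304573059082
A (array([ 0.59118795, -0.10267891, -0.31481243]), np.float64(-66.71891906675623))
[0.48453419 0.28113454 0.42150453] -24.332158256215713
```

View pics/t3.png

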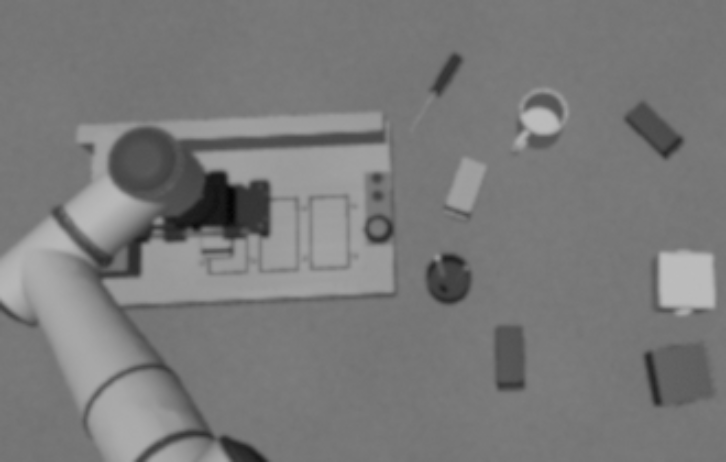

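>>> jog_arm --pt "-0.19 0.46 0 0" --pt "0 0 0.6 0" --pt "0 0 0.8 0" --pt "0 0 0.8 0" --pt "0 0 0.8 0" --pt "0 0 0.8 0" --pt "0 0 0.6 0" --pt "0 0 0.4 0" --pt "0 0 0.2 0" --pt "0 0 0.1 0"

```text
time_s: 12.35
tcp_pos: [0.4937, 0.2708, 0.2525]
ee_rot: [[-0.998, -0.07, 0.0], [-0.07, 0.998, -0.0], [-0.0, -0.0, -1.0]]
wrist_force: [-0.4, -0.8, -1.0]
gripper_width: 0.503
gripper_force: 30.0
```

>>> jog_arm --pt "0 0 0.04 0" --pt "0 0 0.04 0" --pt "0 0 0.04 0" --pt "0 0 0.04 0" --pt "0 0 0 0"

```text
time_s: 12.85
tcp_pos: [0.4936, 0.2707, 0.2496]
ee_rot: [[-0.998, -0.07, 0.0], [-0.07, 0.998, 0.0], [-0.0, 0.0, -1.0]]
wrist_force: [-0.7, -0.6, -1.9]
gripper_width: 0.505
gripper_force: 30.0
```

```bash
python3 -c "
from h import *
goto(.49213,.2702,.0834,93.92)
print(sense()['wrist_force'])"
```

```text
grasp [0.4936 0.2708 0.0861] yaxis 94.0 units [ 0.07 -0.02  0.14] j6 -131.2 t 12.8
turn units (tool z) 0.02 deg -0.1
[-0.65833578 -0.5816875  -1.93751159]
```

>>> jog_arm --pt "0.03 0 0.04 0" --pt "0.03 0 0.04 0" --pt "0 0 0.04 0" --pt "0 0 0.03 0" --pt "0 0 0 0"

```text
time_s: 13.35
tcp_pos: [0.4923, 0.2706, 0.2469]
ee_rot: [[-0.998, -0.07, -0.0], [-0.07, 0.998, -0.0], [0.0, -0.0, -1.0]]
wrist_force: [-2.8, -0.2, 1.3]
gripper_width: 0.501
gripper_force: 30.0
```

>>> jog_arm --pt "0 0 0 0" --pt "0 0 0 0" --pt "0 0 0 0" --pt "0 0 0 0" --grip 60

```text
time_s: 13.75
tcp_pos: [0.4925, 0.2707, 0.2466]
ee_rot: [[-0.998, -0.07, 0.0], [-0.07, 0.998, 0.0], [-0.0, 0.0, -1.0]]
wrist_force: [-0.3, -0.2, -0.1]
gripper_width: 0.673
gripper_force: 0.0
```

>>> jog_arm --pt "0 0 -0.3 0" --pt "0 0 -0.6 0" --pt "0 0 -1 0" --pt "0 0 -1 0" --pt "0 0 -1 0" --pt "0 0 -1 0" --pt "0 0 -0.6 0"

```text
time_s: 14.45
tcp_pos: [0.4925, 0.2707, 0.3595]
ee_rot: [[-0.998, -0.07, 0.003], [-0.07, 0.998, 0.003], [-0.003, 0.002, -1.0]]
wrist_force: [0.7, 0.1, 0.1]
gripper_width: 0.691
gripper_force: 0.0
```

```bash
python3 -c "
from h import *
goto(.5912,-.1027,.19,90-18.03)"
```

```text
grasp [0.493  0.2712 0.196 ] yaxis 94.0 units [ -3.58 -18.99   0.27] j6 -131.3 t 14.4
turn units (tool z) 4.81 deg -22.1
```

>>> jog_arm --pt "-0.18 -0.95 0 0" --pt "-0.18 -0.95 0 0" --pt "-0.18 -0.95 0 0" --pt "-0.18 -0.95 0 0" --pt "-0.18 -0.95 0 0" --pt "-0.18 -0.95 0 0" --pt "-0.18 -0.95 0 0" --pt "-0.18 -0.95 0 0" --pt "-0.18 -0.95 0 0" --pt "-0.18 -0.95 0 0" --grip 87

```text
time_s: 15.45
tcp_pos: [0.5416, 0.0828, 0.357]
ee_rot: [[-0.998, -0.07, 0.0], [-0.07, 0.998, 0.0], [-0.0, 0.0, -1.0]]
wrist_force: [-0.3, -0.3, 0.6]
gripper_width: 0.998
gripper_force: 0.0
```

```bash
python3 -c "
from h import *
g=grab('top',3)
print('A',fit_pack(g,[.591,-.103,-.315]))
print('B',fit_pack(g,[.492,.27,.068],z=.08))
goto(.5912,-.1027,.15,90-18.03)"
```

```text
A (array([ 0.59090872, -0.10265532, -0.31701987]), np.float64(-66.77934943393184))
B (array([0.58880855, 0.31400328, 0.47988843]), np.float64(-94.69387879622556))
grasp [0.5416 0.0829 0.1933] yaxis 93.9 units [-1.84 -9.43  2.16] j6 -111.8 t 15.6
turn units (tool z) 4.78 deg -21.9
```

>>> jog_arm --pt "-0.18 -0.94 0 0" --pt "-0.18 -0.94 0 0" --pt "-0.18 -0.94 0 0" --pt "-0.18 -0.94 0 0" --pt "-0.18 -0.94 0 0" --pt "-0.18 -0.94 0 0" --pt "-0.18 -0.94 0 0" --pt "-0.18 -0.94 0 0" --pt "-0.18 -0.94 0 0" --pt "-0.18 -0.94 0 0"

```text
time_s: 16.6
tcp_pos: [0.5908, -0.1012, 0.3567]
ee_rot: [[-0.997, -0.071, 0.0], [-0.071, 0.997, 0.0], [-0.0, 0.0, -1.0]]
wrist_force: [-0.3, -1.0, 0.1]
gripper_width: 1.002
gripper_force: 0.0
```

>>> jog_arm --pt "0 0 0.4 0.96" --pt "0 0 0.4 0.96" --pt "0 0 0.4 0.96" --pt "0 0 0.4 0.96" --pt "0 0 0.4 0.96" --pt "0 0 0 0"

```text
time_s: 17.2
tcp_pos: [0.5903, -0.1006, 0.3154]
ee_rot: [[-0.951, 0.308, -0.003], [0.308, 0.951, 0.0], [0.003, -0.001, -1.0]]
wrist_force: [0.1, -0.4, -1.2]
gripper_width: 0.999
gripper_force: 0.0
```

```bash
python3 -c "
from h import *
goto(.591,-.1027,.022,90-18.1)
g=grab('side',2)
cv2.imwrite('pics/s1.png',cv2.resize(g[140:380,170:400].astype(np.uint8),None,fx=2.5,fy=2.5))"
```

```text
grasp [ 0.5899 -0.1005  0.152 ] yaxis 72.0 units [-0.1  -0.08  6.5 ] j6 -113.7 t 17.2
turn units (tool z) 0.03 deg -0.1
```

View pics/s1.png

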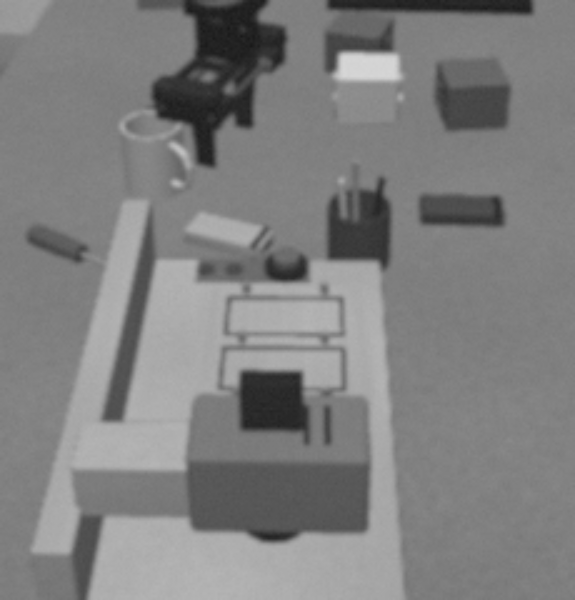

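>>> jog_arm --pt "-0.1 -0.08 0.8 0" --pt "0 0 0.9 0" --pt "0 0 0.9 0" --pt "0 0 0.9 0" --pt "0 0 0.9 0" --pt "0 0 0.8 0" --pt "0 0 0.6 0" --pt "0 0 0.4 0" --pt "0 0 0.2 0" --pt "0 0 0.05 0"

```text
time_s: 18.3
tcp_pos: [0.5921, -0.1035, 0.1875]
ee_rot: [[-0.951, 0.309, 0.0], [0.309, 0.951, -0.0], [-0.0, -0.0, -1.0]]
wrist_force: [0.0, 0.2, -0.4]
gripper_width: 0.998
gripper_force: 0.0
```

>>> jog_arm --pt "0 0 0 0" --pt "0 0 0 0" --pt "0 0 0 0" --pt "0 0 0 0" --pt "0 0 0 0" --pt "0 0 0 0" --pt "0 0 0 0" --pt "0 0 0 0" --grip 36

```text
time_s: 19.1
tcp_pos: [0.5921, -0.1034, 0.1877]
ee_rot: [[-0.951, 0.309, 0.0], [0.309, 0.951, 0.0], [-0.0, 0.0, -1.0]]
wrist_force: [0.8, 0.3, 0.6]
gripper_width: 0.5
gripper_force: 30.0
```

```bash
python3 -c "
from h import *
goto(.50307,.1106,.18,93.92)"
```

```text
grasp [ 0.5921 -0.1034  0.0242] yaxis 72.0 units [ 7.54  8.8  -7.79] j6 -113.5 t 19.1
turn units (tool z) -4.78 deg 21.9
```

>>> jog_arm --pt "0 0 -0.3 0" --pt "0 0 -0.8 0" --pt "0 0 -1 0" --pt "0 0 -1 0" --pt "0 0 -1 0" --pt "0 0 -1 0" --pt "0 0 -1 0" --pt "0 0 -1 0" --pt "0 0 -0.6 0" --pt "0 0 -0.2 0"

```text
time_s: 20.1
tcp_pos: [0.5919, -0.1036, 0.3469]
ee_rot: [[-0.951, 0.309, 0.002], [0.309, 0.951, 0.0], [-0.002, 0.001, -1.0]]
wrist_force: [-0.2, 0.6, -2.1]
gripper_width: 0.498
gripper_force: 30.0
```

>>> jog_arm --pt "0.4 0.5 0 0" --pt "0.8 0.92 0 0" --pt "0.8 0.92 0 0" --pt "0.8 0.92 0 0" --pt "0.8 0.92 0 0" --pt "0.8 0.92 0 0" --pt "0.8 0.92 0 0" --pt "0.8 0.92 0 0" --pt "0.8 0.92 0 0" --pt "0.7 0.92 0 0"

```text
time_s: 21.1
tcp_pos: [0.5021, 0.1109, 0.3442]
ee_rot: [[-0.951, 0.309, -0.003], [0.309, 0.951, -0.001], [0.003, -0.002, -1.0]]
wrist_force: [0.3, 0.2, -2.2]
gripper_width: 0.498
gripper_force: 30.0
```

>>> jog_arm --pt "0 0 0 -0.95" --pt "0 0 0 -0.96" --pt "0 0 0 -0.96" --pt "0 0 0 -0.96" --pt "0 0 0 -0.95" --pt "0 0 0 0"

```text
time_s: 21.7
tcp_pos: [0.5028, 0.1101, 0.3443]
ee_rot: [[-0.998, -0.068, -0.003], [-0.068, 0.998, -0.001], [0.003, -0.001, -1.0]]
wrist_force: [1.0, -0.2, -2.1]
gripper_width: 0.503
gripper_force: 30.0
```

```bash
python3 -c "
from h import *
goto(.50307,.1106,.0842,93.92)"
```

```text
grasp [0.5024 0.1099 0.1808] yaxis 93.9 units [-0.05  0.03  4.83] j6 -116.5 t 21.7
turn units (tool z) -0.0 deg 0.0
```

>>> jog_arm --pt "-0.05 0.03 0.6 0" --pt "0 0 0.8 0" --pt "0 0 0.8 0" --pt "0 0 0.8 0" --pt "0 0 0.7 0" --pt "0 0 0.5 0" --pt "0 0 0.25 0" --pt "0 0 0.15 0" --pt "0 0 0.06 0" --pt "0 0 0 0"

```text
time_s: 22.7
tcp_pos: [0.5047, 0.1105, 0.2526]
ee_rot: [[-0.998, -0.068, 0.001], [-0.068, 0.998, 0.0], [-0.001, 0.0, -1.0]]
wrist_force: [0.1, -0.5, -2.7]
gripper_width: 0.503
gripper_force: 30.0
```

>>> jog_arm --pt "0 0 0.04 0" --pt "0 0 0.04 0" --pt "0 0 0.04 0" --pt "0 0 0.04 0" --pt "0 0 0 0"

```text
time_s: 23.2
tcp_pos: [0.5045, 0.1105, 0.2491]
ee_rot: [[-0.998, -0.068, -0.0], [-0.068, 0.998, -0.0], [0.0, -0.0, -1.0]]
wrist_force: [0.5, 0.2, -0.6]
gripper_width: 0.504
gripper_force: 30.0
```

```bash
python3 -c "
from h import *
goto(.50307,.1106,.0842,93.92)"
```

```text
grasp [0.5045 0.1104 0.0856] yaxis 93.9 units [0.07 0.01 0.07] j6 -116.5 t 23.2
turn units (tool z) -0.0 deg 0.0
```

>>> jog_arm --pt "0.04 0 0.03 0" --pt "0.03 0 0.03 0" --pt "0 0 0.03 0" --pt "0 0 0 0"

```text
time_s: 23.6
tcp_pos: [0.503, 0.1104, 0.2476]
ee_rot: [[-0.998, -0.068, -0.0], [-0.068, 0.998, -0.0], [0.0, -0.0, -1.0]]
wrist_force: [-1.8, -0.1, 2.1]
gripper_width: 0.501
gripper_force: 30.0
```

>>> jog_arm --pt "0 0 0 0" --pt "0 0 0 0" --pt "0 0 0 0" --pt "0 0 0 0" --grip 60

```text
time_s: 24.0
tcp_pos: [0.5032, 0.1104, 0.2474]
ee_rot: [[-0.998, -0.068, 0.0], [-0.068, 0.998, 0.0], [-0.0, 0.0, -1.0]]
wrist_force: [0.5, -0.5, -0.1]
gripper_width: 0.678
gripper_force: 0.0
```

>>> jog_arm --pt "0 0 -0.3 0" --pt "0 0 -0.8 0" --pt "0 0 -1 0" --pt "0 0 -1 0" --pt "0 0 -1 0" --pt "0 0 -1 0" --pt "0 0 -1 0" --pt "0 0 -1 0" --pt "0 0 -1 0" --pt "0 0 -1 0"

```text
time_s: 25.0
tcp_pos: [0.5029, 0.1102, 0.4307]
ee_rot: [[-0.998, -0.068, 0.001], [-0.068, 0.998, 0.0], [-0.001, 0.0, -1.0]]
wrist_force: [0.2, 0.4, 0.3]
gripper_width: 0.69
gripper_force: 0.0
```

>>> jog_arm --pt "0 -1 -1 0" --pt "0 -1 -1 0" --pt "0 -1 -1 0" --pt "0 -1 -1 0" --pt "0 -1 0 0" --pt "0 -1 0 0" --pt "0 -1 0 0" --pt "0 -1 0 0" --pt "0 -1 0 0" --pt "0 -1 0 0"

```text
time_s: 26.0
tcp_pos: [0.5164, -0.09, 0.5098]
ee_rot: [[-0.998, -0.068, 0.0], [-0.068, 0.998, 0.0], [-0.0, 0.0, -1.0]]
wrist_force: [0.4, 0.1, -0.6]
gripper_width: 0.691
gripper_force: 0.0
```

```bash
python3 -c "
from h import *
im=eyes.capture('top')
for n in('pack0','head_grip','start_top'):print(n,[(np.round(d['centre'],3).tolist(),round(d['conf'],2)) for d in eyes.spot_in('top',n)])
print(pix2w('top',114,210,.245),pix2w('top',242,213,.08),tf([.4976,.1904,.0684],[[0,.24]],.23))
cv2.imwrite('pics/t4.png',cv2.resize(im[160:260,90:270],None,fx=4.4,fy=4.4,interpolation=cv2.INTER_CUBIC));np.save('g4.npy',grab('top'))
goto(.48,.43,.33,93.92)"
```

```text
pack0 [([0.695, -0.414, 0.017], 0.69), ([0.486, 0.266, 0.078], 0.59)]
head_grip [([0.497, 0.412, 0.198], 0.83), ([0.435, -0.444, 0.069], 0.19)]
start_top []
[0.47556497 0.40992743 0.245     ] [0.50831995 0.03067655 0.08      ] [[0.4811968  0.42983879 0.23      ]]
grasp [ 0.5167 -0.0885  0.346 ] yaxis 94.0 units [ 0.04 25.99  0.8 ] j6 -94.1 t 26.4
turn units (tool z) 0.01 deg -0.0
```

View pics/t4.png

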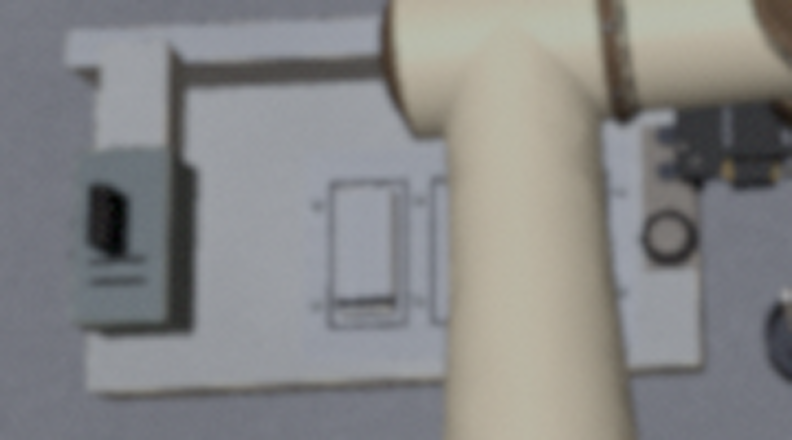

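```bash
python3 -c "
from h import *
m=np.array([.4976,.1904,.0684])
def loc(P): 
    c,s=np.cos(m[2]),np.sin(m[2]);d=np.array(P)[:2]-m[:2];return np.round([c*d[0]+s*d[1],-s*d[0]+c*d[1]],4)
T=lambda u,v,z:loc(pix2w('top',90+u/4.4,160+v/4.4,z))
print('tab top corners',T(90,183,.245),T(112,243,.245),'right-bottom base',T(128,258,.2))
print('head top L/R',T(80,240,.2),T(168,240,.2), T(120,150,.2),T(120,325,.2))
S=lambda u,v,z:loc(pix2w('side',170+u/2.5,140+v/2.5,z))
print('side tab far top edge',S(242,372,.245),S(302,372,.245),'base',S(242,430,.2),S(302,430,.2),'head top near edge',S(188,465,.2),S(368,465,.2))
"
```

```text
tab top corners [0.02   0.2323] [-0.0235  0.2155] right-bottom base [-0.0255  0.2196]
head top L/R [-0.0109  0.2544] [-0.0136  0.1913] [0.0545 0.2279] [-0.0738  0.2237]
side tab far top edge [0.0208 0.2248] [-0.0216  0.2242] base [0.0216 0.2352] [-0.0215  0.2345] head top near edge [0.0572 0.2707] [-0.0676  0.2684]
```

>>> jog_arm --pt "0 1 0 0" --pt "0 1 0 0" --pt "0 1 0 0" --pt "0 1 0 0" --pt "0 1 0 0" --pt "0 1 0 0" --pt "0 1 0 0" --pt "0 1 0 0" --pt "0 1 0 0" --pt "0 1 0 0" --grip 87

```text
time_s: 27.4
tcp_pos: [0.5027, 0.1118, 0.5095]
ee_rot: [[-0.998, -0.069, 0.0], [-0.069, 0.998, 0.0], [-0.0, 0.0, -1.0]]
wrist_force: [1.2, 0.0, 0.2]
gripper_width: 1.001
gripper_force: 0.0
```

>>> jog_arm --pt "0 1 0 0" --pt "0 1 0 0" --pt "0 1 0 0" --pt "0 1 0 0" --pt "0 1 0 0" --pt "0 1 0 0" --pt "0 1 0 0" --pt "0 1 0 0" --pt "0 1 0 0" --pt "0 1 0 0"

```text
time_s: 28.4
tcp_pos: [0.4893, 0.3115, 0.5093]
ee_rot: [[-0.998, -0.068, 0.0], [-0.068, 0.998, -0.0], [-0.0, -0.0, -1.0]]
wrist_force: [-0.6, -0.8, -0.0]
gripper_width: 0.999
gripper_force: 0.0
```

>>> jog_arm --pt "0 0.8 0 0" --pt "0 0.8 0 0" --pt "0 0.8 0 0" --pt "0 0.8 0 0" --pt "0 0.8 0 0" --pt "0 0.8 0 0" --pt "0 0.8 0 0" --pt "0 0 0 0"

```text
time_s: 29.2
tcp_pos: [0.4817, 0.4239, 0.5084]
ee_rot: [[-0.998, -0.07, -0.001], [-0.07, 0.998, -0.0], [0.001, -0.0, -1.0]]
wrist_force: [-0.0, -0.7, -0.5]
gripper_width: 1.004
gripper_force: 0.0
```

```bash
python3 -c "
from h import *
goto(.4817,.4219,.23,93.92)
im=eyes.capture('top');cv2.imwrite('pics/t5.png',cv2.resize(im[160:260,90:270],None,fx=4.4,fy=4.4,interpolation=cv2.INTER_CUBIC))
"
```

```text
grasp [0.4816 0.4238 0.3449] yaxis 94.0 units [-0.   -0.09  5.75] j6 -141.8 t 29.2
turn units (tool z) 0.02 deg -0.1
```

View pics/t5.png

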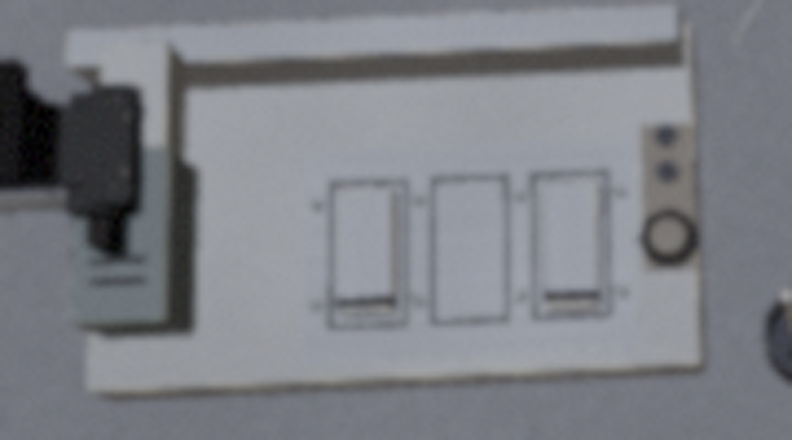

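Both packs sit centred in the left and right outlines once parallax is allowed for. Now gripping the head tab.

>>> jog_arm --pt "0 -0.09 0.6 0" --pt "0 0 0.7 0" --pt "0 0 0.7 0" --pt "0 0 0.7 0" --pt "0 0 0.7 0" --pt "0 0 0.7 0" --pt "0 0 0.7 0" --pt "0 0 0.5 0" --pt "0 0 0.3 0" --pt "0 0 0.1 0"

```text
time_s: 30.25
tcp_pos: [0.482, 0.4195, 0.3946]
ee_rot: [[-0.998, -0.068, -0.001], [-0.068, 0.998, -0.001], [0.001, -0.001, -1.0]]
wrist_force: [-0.3, -1.1, -0.8]
gripper_width: 1.004
gripper_force: 0.0
```

>>> jog_arm --pt "0 0 0 0" --pt "0 0 0 0" --pt "0 0 0 0" --pt "0 0 0 0" --pt "0 0 0 0" --pt "0 0 0 0" --pt "0 0 0 0" --pt "0 0 0 0" --pt "0 0 0 0" --pt "0 0 0 0" --grip 8

```text
time_s: 31.25
tcp_pos: [0.482, 0.4198, 0.3954]
ee_rot: [[-0.998, -0.068, -0.0], [-0.068, 0.998, -0.0], [0.0, -0.0, -1.0]]
wrist_force: [1.0, 0.2, -1.4]
gripper_width: 0.181
gripper_force: 30.0
```

```bash
python3 -c "
from h import *
goto(*tf([.4976,.1904,.0684],[[0,0]],.23)[0],93.92)
"
```

```text
grasp [0.482  0.4198 0.2319] yaxis 93.9 units [  0.   -11.5    0.09] j6 -141.6 t 31.2
turn units (tool z) -0.0 deg 0.0
```

>>> jog_arm --pt "0 -0.5 0 0" --pt "0 -0.9 0 0" --pt "0 -1 0 0" --pt "0 -1 0 0" --pt "0 -1 0 0" --pt "0 -1 0 0" --pt "0 -1 0 0" --pt "0 -1 0 0" --pt "0 -1 0 0" --pt "0 -1 0 0"

```text
time_s: 32.25
tcp_pos: [0.4951, 0.2307, 0.3953]
ee_rot: [[-0.998, -0.068, 0.001], [-0.068, 0.998, 0.001], [-0.001, 0.001, -1.0]]
wrist_force: [4.4, 3.9, -4.5]
gripper_width: 0.178
gripper_force: 30.0
```

>>> jog_arm --pt "0 -0.7 0 0" --pt "0 -0.5 0 0" --pt "0 -0.3 0 0" --pt "0 -0.1 0 0" --pt "0 -0.1 0 0" --pt "0 0 0 0"

```text
time_s: 32.85
tcp_pos: [0.4975, 0.1971, 0.3953]
ee_rot: [[-0.998, -0.068, 0.001], [-0.068, 0.998, -0.0], [-0.001, -0.0, -1.0]]
wrist_force: [5.5, 1.0, -4.6]
gripper_width: 0.184
gripper_force: 30.0
```

>>> jog_arm --pt "0 -0.1 0 0" --pt "0 -0.1 0 0" --pt "0 -0.1 0 0" --pt "0 -0.1 0 0" --pt "0 0 0 0"

```text
time_s: 33.35
tcp_pos: [0.4978, 0.1912, 0.3953]
ee_rot: [[-0.998, -0.068, 0.002], [-0.068, 0.998, 0.005], [-0.002, 0.005, -1.0]]
wrist_force: [2.2, 10.9, -4.5]
gripper_width: 0.182
gripper_force: 30.1
```

>>> jog_arm --pt "0 0 0 0" --pt "0 0 0 0" --pt "0 0 0 0" --pt "0 0 0 0" --pt "0 0 -0.5 0" --pt "0 0 -1 0" --pt "0 0 -1 0" --pt "0 0 -1 0" --pt "0 0 -1 0" --pt "0 0 -0.5 0" --grip 45

```text
time_s: 34.35
tcp_pos: [0.4976, 0.19, 0.4981]
ee_rot: [[-0.998, -0.068, 0.003], [-0.068, 0.998, 0.002], [-0.003, 0.001, -1.0]]
wrist_force: [0.3, 0.9, 0.1]
gripper_width: 0.516
gripper_force: 0.0
```

```bash
python3 -c "
from h import *
im=eyes.capture('top');cv2.imwrite('pics/t6.png',cv2.resize(im[160:260,90:290],None,fx=4,fy=4,interpolation=cv2.INTER_CUBIC))
print(pix2w('top',242.05,214.1,.075))
print('side',pix2w('side',170+286/2.5,140+258/2.5,.075),pix2w('side',170+286/2.5,140+258/2.5,.085))
goto(.506,.031,.30,93.92)
"
```

```text
[0.50545041 0.03074311 0.075     ]
side [0.50954433 0.03173858 0.075     ] [0.50809696 0.04598541 0.085     ]
grasp [0.4986 0.1905 0.3355] yaxis 93.9 units [ 0.18 -7.99  1.76] j6 -124.5 t 34.4
turn units (tool z) -0.0 deg 0.0
```

View pics/t6.png

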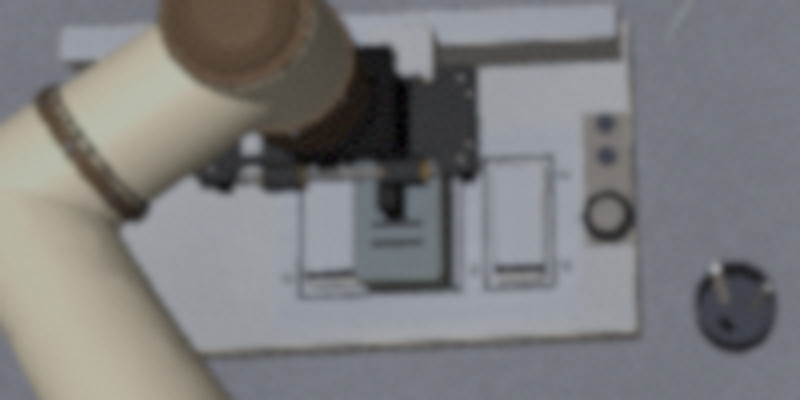

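>>> jog_arm --pt "0 -0.8 0 0" --pt "0.1 -0.8 0 0" --pt "0 -0.8 0 0" --pt "0 -0.8 0 0" --pt "0 -0.8 0 0" --pt "0 -0.8 0 0" --pt "0 -0.8 0 0" --pt "0 -0.8 0 0" --pt "0 -0.8 0 0" --pt "0 -0.8 0 0" --grip 0

```text
time_s: 35.4
tcp_pos: [0.5066, 0.0291, 0.4953]
ee_rot: [[-0.998, -0.068, -0.0], [-0.068, 0.998, -0.0], [0.0, -0.0, -1.0]]
wrist_force: [-0.3, -0.1, 0.3]
gripper_width: 0.008
gripper_force: 0.0
```

>>> jog_arm --pt "0 0 1 0" --pt "0 0 1 0" --pt "0 0 1 0" --pt "0 0 1 0" --pt "0 0 1 0" --pt "0 0 1 0" --pt "0 0 1 0" --pt "0 0 1 0" --pt "0 0 1 0" --pt "0 0 1 0"

```text
time_s: 36.4
tcp_pos: [0.5066, 0.0298, 0.2946]
ee_rot: [[-0.998, -0.068, 0.0], [-0.068, 0.998, 0.0], [-0.0, -0.0, -1.0]]
wrist_force: [0.6, 0.2, 0.8]
gripper_width: 0.003
gripper_force: 0.0
```

>>> jog_arm --pt "0 0 0.6 0" --pt "0 0 0.4 0" --pt "0 0 0.2 0" --pt "0 0 0 0" --pt "0 0 0 0"

```text
time_s: 36.9
tcp_pos: [0.5069, 0.0307, 0.272]
ee_rot: [[-0.998, -0.068, 0.001], [-0.068, 0.998, 0.0], [-0.001, 0.0, -1.0]]
wrist_force: [-0.6, 0.4, -0.1]
gripper_width: 0.008
gripper_force: 0.0
```

```bash
python3 -c "
from h import *
goto(.507,.031,.093,93.92);print(sense()['wrist_force'])
"
```

```text
grasp [0.5071 0.0308 0.1085] yaxis 93.9 units [0.01 0.01 0.78] j6 -107.9 t 36.9
turn units (tool z) 0.0 deg -0.0
[-0.6330417   0.44726312 -0.06734608]
```

Tips are at 0.090. Pressing down in small steps.

>>> jog_arm --pt "0 0 0.1 0" --pt "0 0 0.1 0" --pt "0 0 0.1 0" --pt "0 0 0.1 0" --pt "0 0 0.1 0" --pt "0 0 0 0"

```text
time_s: 37.5
tcp_pos: [0.5066, 0.0307, 0.2613]
ee_rot: [[-0.998, -0.068, 0.0], [-0.068, 0.998, -0.0], [0.0, -0.0, -1.0]]
wrist_force: [-0.7, 0.8, 2.6]
gripper_width: 0.004
gripper_force: 1.3
```

>>> jog_arm --pt "0 0 0.06 0" --pt "0 0 0.06 0" --pt "0 0 0 0" --pt "0 0 0 0"

```text
time_s: 37.9
tcp_pos: [0.5066, 0.0307, 0.2591]
ee_rot: [[-0.998, -0.068, 0.0], [-0.068, 0.998, 0.0], [-0.0, 0.0, -1.0]]
wrist_force: [-0.2, 0.8, 3.8]
gripper_width: 0.003
gripper_force: 1.8
```

>>> jog_arm --pt "0 0 0.06 0" --pt "0 0 0.06 0" --pt "0 0 0.03 0" --pt "0 0 0 0" --pt "0 0 0 0"

```text
time_s: 38.4
tcp_pos: [0.5066, 0.0307, 0.2583]
ee_rot: [[-0.998, -0.069, 0.001], [-0.069, 0.998, -0.0], [-0.001, -0.0, -1.0]]
wrist_force: [-7.0, 1.6, 19.0]
gripper_width: 0.001
gripper_force: 9.3
```

>>> jog_arm --pt "0 0 -0.5 0" --pt "0 0 -1 0" --pt "0 0 -1 0" --pt "0 0 -1 0" --pt "0 0 -1 0" --pt "0 0 -1 0" --pt "0 0 -1 0" --pt "0 0 -1 0" --pt "0 0 -1 0" --pt "0 0 -1 0"

```text
time_s: 39.4
tcp_pos: [0.5064, 0.0305, 0.4462]
ee_rot: [[-0.998, -0.068, -0.001], [-0.068, 0.998, 0.0], [0.001, 0.0, -1.0]]
wrist_force: [1.0, -0.7, -0.5]
gripper_width: 0.006
gripper_force: 0.0
```

>>> jog_arm --pt "0 0 -1 0" --pt "0 0 -1 0" --pt "0 0.8 -0.6 0" --pt "0 0.9 0 0" --pt "0 0.9 0 0" --pt "0 0.9 0 0" --pt "0 0.9 0 0" --pt "0 0.9 0 0" --pt "0 0.9 0 0" --pt "0 0.9 0 0" --grip 55

```text
time_s: 40.4
tcp_pos: [0.4968, 0.173, 0.4972]
ee_rot: [[-0.998, -0.068, -0.001], [-0.068, 0.998, -0.0], [0.001, -0.0, -1.0]]
wrist_force: [-0.1, -0.5, -0.0]
gripper_width: 0.623
gripper_force: 0.0
```

>>> jog_arm --pt "0 0.9 0 0" --pt "0 0 0 0" --pt "0 0 0 0"

```text
time_s: 40.7
tcp_pos: [0.4957, 0.1906, 0.4975]
ee_rot: [[-0.998, -0.069, -0.001], [-0.069, 0.998, -0.001], [0.001, -0.001, -1.0]]
wrist_force: [0.6, 0.5, 0.2]
gripper_width: 0.633
gripper_force: 0.0
```

```bash
python3 -c "
from h import *
goto(.4978,.1905,.2315,93.92)
"
```

```text
grasp [0.4955 0.1905 0.334 ] yaxis 93.9 units [-0.12 -0.01  5.12] j6 -124.6 t 40.7
turn units (tool z) 0.01 deg -0.0
```

>>> jog_arm --pt "-0.12 0 0.6 0" --pt "0 0 0.8 0" --pt "0 0 0.8 0" --pt "0 0 0.8 0" --pt "0 0 0.8 0" --pt "0 0 0.6 0" --pt "0 0 0.4 0" --pt "0 0 0.2 0" --pt "0 0 0.1 0" --pt "0 0 0 0"

```text
time_s: 41.7
tcp_pos: [0.4982, 0.1904, 0.3962]
ee_rot: [[-0.998, -0.068, 0.0], [-0.068, 0.998, 0.0], [-0.0, 0.0, -1.0]]
wrist_force: [0.2, -0.8, -0.4]
gripper_width: 0.637
gripper_force: 0.0
```

>>> jog_arm --pt "0 0 0 0" --pt "0 0 0 0" --pt "0 0 0 0" --pt "0 0 0 0" --pt "0 0 0 0" --pt "0 0 0 0" --pt "0 0 0 0" --pt "0 0 0 0" --grip 8

```text
time_s: 42.5
tcp_pos: [0.4979, 0.1916, 0.396]
ee_rot: [[-0.998, -0.069, 0.001], [-0.069, 0.998, 0.003], [-0.001, 0.003, -1.0]]
wrist_force: [-2.3, 4.9, -0.7]
gripper_width: 0.184
gripper_force: 30.0
```

>>> jog_arm --pt "0 0.5 0 0" --pt "0 0.9 0 0" --pt "0 1 0 0" --pt "0 1 0 0" --pt "0 1 0 0" --pt "0 1 0 0" --pt "0 1 0 0" --pt "0 1 0 0" --pt "0 1 0 0" --pt "0 1 0 0"

```text
time_s: 43.5
tcp_pos: [0.4848, 0.3797, 0.396]
ee_rot: [[-0.998, -0.068, -0.001], [-0.068, 0.998, -0.0], [0.001, -0.0, -1.0]]
wrist_force: [-1.5, -4.1, 2.8]
gripper_width: 0.183
gripper_force: 30.0
```

>>> jog_arm --pt "0 0.9 0 0" --pt "0 0.7 0 0" --pt "0 0.4 0 0" --pt "0 0.2 0 0" --pt "0 0.1 0 0" --pt "0 0 0 0"

```text
time_s: 44.1
tcp_pos: [0.4817, 0.4243, 0.396]
ee_rot: [[-0.998, -0.068, -0.001], [-0.068, 0.998, 0.001], [0.001, 0.001, -1.0]]
wrist_force: [-4.6, -1.4, 3.3]
gripper_width: 0.181
gripper_force: 30.0
```

>>> jog_arm --pt "0 0.1 0 0" --pt "0 0.1 0 0" --pt "0 0.1 0 0" --pt "0 0.1 0 0" --pt "0 0 0 0"

```text
time_s: 44.6
tcp_pos: [0.4813, 0.4317, 0.396]
ee_rot: [[-0.998, -0.068, -0.001], [-0.068, 0.998, -0.001], [0.001, -0.0, -1.0]]
wrist_force: [-4.8, -1.8, 4.0]
gripper_width: 0.176
gripper_force: 30.0
```

>>> jog_arm --pt "0 0.06 0 0" --pt "0 0.06 0 0" --pt "0 0.06 0 0" --pt "0 0 0 0"

```text
time_s: 45.0
tcp_pos: [0.4815, 0.4329, 0.3959]
ee_rot: [[-0.998, -0.067, -0.003], [-0.067, 0.998, -0.007], [0.003, -0.007, -1.0]]
wrist_force: [-3.1, -11.8, 5.5]
gripper_width: 0.18
gripper_force: 30.1
```

>>> jog_arm --pt "0 0 0 0" --pt "0 0 0 0" --pt "0 0 0 0" --pt "0 0 0 0" --pt "0 0 -0.5 0" --pt "0 0 -1 0" --pt "0 0 -1 0" --pt "0 0 -1 0" --pt "0 0 -1 0" --pt "0 0 -0.5 0" --grip 60

```text
time_s: 46.0
tcp_pos: [0.4813, 0.4356, 0.499]
ee_rot: [[-0.998, -0.068, 0.003], [-0.068, 0.998, 0.004], [-0.004, 0.003, -1.0]]
wrist_force: [-0.7, 0.9, 1.2]
gripper_width: 0.687
gripper_force: 0.0
```

```bash
python3 -c "
from h import *
goto(.4921,.2702,.20,93.92)
im=eyes.capture('top');cv2.imwrite('pics/t7.png',cv2.resize(im[150:260,70:390],None,fx=2.5,fy=2.5,interpolation=cv2.INTER_CUBIC))
"
```

```text
grasp [0.4819 0.4362 0.3355] yaxis 93.9 units [ 0.08 -8.34  6.75] j6 -142.5 t 46.0
turn units (tool z) 0.0 deg -0.0
```

View pics/t7.png

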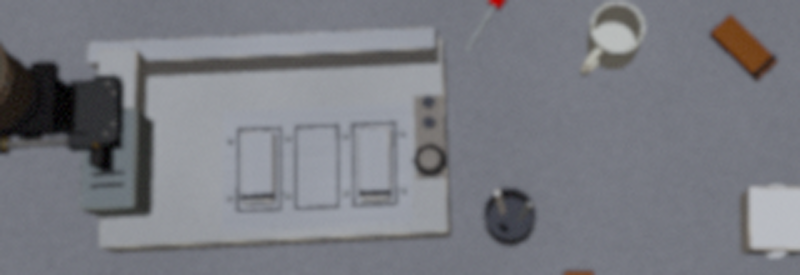

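>>> jog_arm --pt "0 -0.9 0 0" --pt "0.08 -0.9 0 0" --pt "0 -0.9 0 0" --pt "0 -0.9 0 0" --pt "0 -0.9 0 0" --pt "0 -0.9 0 0" --pt "0 -0.9 0 0" --pt "0 -0.9 0 0" --pt "0 -0.9 0 0" --pt "0 -0.24 0 0"

```text
time_s: 47.05
tcp_pos: [0.4912, 0.2669, 0.4964]
ee_rot: [[-0.998, -0.066, 0.0], [-0.066, 0.998, 0.0], [-0.0, 0.0, -1.0]]
wrist_force: [-0.1, 0.5, -0.7]
gripper_width: 0.687
gripper_force: 0.0
```

>>> jog_arm --pt "0 0 1 0" --pt "0 0 1 0" --pt "0 0 1 0" --pt "0 0 1 0" --pt "0 0 1 0" --pt "0 0 1 0" --pt "0 0 1 0" --pt "0 0 1 0" --pt "0 0 1 0" --pt "0 0 0.5 0"

```text
time_s: 48.05
tcp_pos: [0.4909, 0.2687, 0.3041]
ee_rot: [[-0.998, -0.068, -0.002], [-0.068, 0.998, -0.002], [0.002, -0.002, -1.0]]
wrist_force: [0.5, 0.4, -0.5]
gripper_width: 0.686
gripper_force: 0.0
```

```bash
python3 -c "
from h import *
goto(.4924,.2706,.0832,93.92)
"
```

```text
grasp [0.4905 0.2685 0.1406] yaxis 93.9 units [-0.11  0.11  2.87] j6 -131.4 t 48.0
turn units (tool z) -0.0 deg 0.0
```

>>> jog_arm --pt "-0.1 0.1 0.5 0" --pt "0 0 0.7 0" --pt "0 0 0.7 0" --pt "0 0 0.5 0" --pt "0 0 0.3 0" --pt "0 0 0.1 0" --pt "0 0 0 0"

```text
time_s: 48.75
tcp_pos: [0.4931, 0.2712, 0.2501]
ee_rot: [[-0.998, -0.068, 0.0], [-0.068, 0.998, 0.0], [-0.0, 0.0, -1.0]]
wrist_force: [0.5, 0.4, 0.2]
gripper_width: 0.692
gripper_force: 0.0
```

>>> jog_arm --pt "0 0 0 0" --pt "0 0 0 0" --pt "0 0 0 0" --pt "0 0 0 0" --pt "0 0 0 0" --pt "0 0 0 0" --grip 36

```text
time_s: 49.35
tcp_pos: [0.493, 0.2711, 0.2504]
ee_rot: [[-0.998, -0.068, 0.001], [-0.068, 0.998, 0.0], [-0.001, 0.0, -1.0]]
wrist_force: [-0.8, -0.1, 3.3]
gripper_width: 0.501
gripper_force: 30.0
```

>>> jog_arm --pt "0 0 -0.3 0" --pt "0 0 -0.8 0" --pt "0 0 -1 0" --pt "0 0 -1 0" --pt "0 0 -1 0" --pt "0 0 -1 0" --pt "0 0 -0.6 0" --pt "0 0 -0.2 0" --pt "0 0 0 0"

```text
time_s: 50.25
tcp_pos: [0.4928, 0.271, 0.3678]
ee_rot: [[-0.998, -0.068, -0.0], [-0.068, 0.998, 0.0], [0.0, 0.0, -1.0]]
wrist_force: [0.1, -0.7, -2.0]
gripper_width: 0.504
gripper_force: 30.0
```

```bash
python3 -c "
from h import *
goto(.436,-.3074,.2,91.5);print(sense()['gripper_force'])
"
```

```text
grasp [0.4928 0.2711 0.2043] yaxis 93.9 units [  4.8  -28.66   0.21] j6 -131.4 t 50.2
turn units (tool z) 0.52 deg -2.4
29.991901516914368
```

>>> jog_arm --pt "0.16 -0.6 0 0.1" --pt "0.16 -0.96 0 0.1" --pt "0.16 -0.96 0 0.1" --pt "0.16 -0.96 0 0.1" --pt "0.16 -0.96 0 0.1" --pt "0.16 -0.96 0 0" --pt "0.16 -0.96 0 0" --pt "0.16 -0.96 0 0" --pt "0.16 -0.96 0 0" --pt "0.16 -0.96 0 0"

```text
time_s: 51.25
tcp_pos: [0.4678, 0.0834, 0.3681]
ee_rot: [[-1.0, -0.028, 0.0], [-0.028, 1.0, 0.0], [-0.0, 0.0, -1.0]]
wrist_force: [0.7, -0.9, -1.1]
gripper_width: 0.504
gripper_force: 30.0
```

>>> jog_arm --pt "0.16 -0.96 0 0" --pt "0.16 -0.96 0 0" --pt "0.16 -0.96 0 0" --pt "0.16 -0.96 0 0" --pt "0.16 -0.96 0 0" --pt "0.16 -0.96 0 0" --pt "0.16 -0.96 0 0" --pt "0.16 -0.96 0 0" --pt "0.16 -0.96 0 0" --pt "0.16 -0.96 0 0"

```text
time_s: 52.25
tcp_pos: [0.4409, -0.1092, 0.3681]
ee_rot: [[-1.0, -0.028, 0.0], [-0.028, 1.0, 0.0], [-0.0, 0.0, -1.0]]
wrist_force: [0.5, 0.5, -2.2]
gripper_width: 0.501
gripper_force: 30.0
```

>>> jog_arm --pt "0.16 -0.96 0 0" --pt "0.16 -0.96 0 0" --pt "0.16 -0.96 0 0" --pt "0.16 -0.96 0 0" --pt "0.16 -0.96 0 0" --pt "0.16 -0.96 0 0" --pt "0.16 -0.96 0 0" --pt "0.16 -0.96 0 0" --pt "0.16 -0.96 0 0" --pt "0 -0.5 0 0"

```text
time_s: 53.25
tcp_pos: [0.417, -0.2928, 0.368]
ee_rot: [[-1.0, -0.026, -0.0], [-0.026, 1.0, -0.0], [0.0, -0.0, -1.0]]
wrist_force: [1.4, 0.7, -1.8]
gripper_width: 0.501
gripper_force: 30.0
```

```bash
python3 -c "
from h import *
goto(.436,-.3074,.0275,91.5);print(sense()['gripper_force'])
"
```

```text
grasp [ 0.417  -0.2928  0.2045] yaxis 91.5 units [-0.93 -0.75  8.85] j6 -71.7 t 53.2
turn units (tool z) 0.0 deg -0.0
29.992107152938843
```

>>> jog_arm --pt "-0.93 -0.75 0 0" --pt "0 0 0.8 0" --pt "0 0 1 0" --pt "0 0 1 0" --pt "0 0 1 0" --pt "0 0 1 0" --pt "0 0 1 0" --pt "0 0 1 0" --pt "0 0 0.8 0" --pt "0 0 0.5 0"

```text
time_s: 54.25
tcp_pos: [0.4366, -0.3057, 0.2048]
ee_rot: [[-1.0, -0.028, -0.002], [-0.028, 1.0, 0.001], [0.002, 0.001, -1.0]]
wrist_force: [0.7, 0.4, -1.8]
gripper_width: 0.504
gripper_force: 30.0
```

>>> jog_arm --pt "0 0 0.3 0" --pt "0 0 0.1 0" --pt "0 0 0.06 0" --pt "0 0 0 0"

```text
time_s: 54.65
tcp_pos: [0.4372, -0.3058, 0.1973]
ee_rot: [[-1.0, -0.028, 0.001], [-0.028, 1.0, -0.0], [-0.001, -0.0, -1.0]]
wrist_force: [-0.0, 1.0, -2.0]
gripper_width: 0.499
gripper_force: 30.0
```

```bash
python3 -c "
from h import *
goto(.436,-.3074,.0268,91.5);print(sense()['wrist_force'])
"
```

```text
grasp [ 0.4374 -0.3059  0.0338] yaxis 91.6 units [ 0.07 -0.08  0.35] j6 -70.8 t 54.6
turn units (tool z) 0.03 deg -0.1
[-0.04452087  1.00187868 -1.96710789]
```

>>> jog_arm --pt "0.05 -0.06 0.1 0" --pt "0 0 0.06 0" --pt "0 0 0.05 0" --pt "0 0 0.05 0" --pt "0 0 0 0"

```text
time_s: 55.15
tcp_pos: [0.436, -0.3069, 0.1914]
ee_rot: [[-1.0, -0.028, -0.0], [-0.028, 1.0, 0.0], [0.0, 0.0, -1.0]]
wrist_force: [0.4, -0.0, -2.2]
gripper_width: 0.501
gripper_force: 30.0
```

>>> jog_arm --pt "0 0 0.03 0" --pt "0 0 0.03 0" --pt "0 0 0 0"

```text
time_s: 55.45
tcp_pos: [0.4361, -0.3069, 0.1904]
ee_rot: [[-1.0, -0.028, 0.0], [-0.028, 1.0, -0.0], [-0.0, -0.0, -1.0]]
wrist_force: [0.0, 0.1, -0.8]
gripper_width: 0.505
gripper_force: 30.0
```

>>> jog_arm --pt "0 0 0.03 0" --pt "0 0 0.03 0" --pt "0 0 0 0"

```text
time_s: 55.75
tcp_pos: [0.4361, -0.3069, 0.1904]
ee_rot: [[-1.0, -0.029, 0.0], [-0.029, 1.0, -0.0], [-0.0, -0.0, -1.0]]
wrist_force: [-2.8, 3.2, 8.8]
gripper_width: 0.498
gripper_force: 30.0
```

>>> jog_arm --pt "0 0 0 0" --pt "0 0 0 0" --pt "0 0 0 0" --pt "0 0 0 0" --grip 60

```text
time_s: 56.15
tcp_pos: [0.4361, -0.307, 0.189]
ee_rot: [[-1.0, -0.028, -0.0], [-0.028, 1.0, 0.0], [0.0, 0.0, -1.0]]
wrist_force: [-0.0, -0.9, -0.7]
gripper_width: 0.675
gripper_force: 0.0
```

>>> jog_arm --pt "0 0 -0.3 0" --pt "0 0 -0.8 0" --pt "0 0 -1 0" --pt "0 0 -1 0" --pt "0 0 -1 0" --pt "0 0 -1 0" --pt "0 0 -1 0" --pt "0 0 -1 0" --pt "0 0 -1 0" --pt "0 0 -0.6 0"

```text
time_s: 57.15
tcp_pos: [0.4361, -0.307, 0.3652]
ee_rot: [[-1.0, -0.028, 0.003], [-0.028, 1.0, -0.001], [-0.003, -0.001, -1.0]]
wrist_force: [-0.3, 0.9, 0.1]
gripper_width: 0.685
gripper_force: 0.0
```

```bash
python3 -c "
from h import *
goto(.503,.1104,.2,93.92)
"
```

```text
grasp [ 0.4365 -0.3072  0.2017] yaxis 91.6 units [-3.92 20.78  0.07] j6 -70.7 t 57.1
turn units (tool z) -0.5 deg 2.3
```

>>> jog_arm --pt "-0.19 0.98 0 0" --pt "-0.19 0.98 0 0" --pt "-0.19 0.98 0 0" --pt "-0.19 0.98 0 0" --pt "-0.19 0.98 0 0" --pt "-0.19 0.98 0 0" --pt "-0.19 0.98 0 0" --pt "-0.19 0.98 0 0" --pt "-0.19 0.98 0 0" --pt "-0.19 0.98 0 0"

```text
time_s: 58.15
tcp_pos: [0.4684, -0.1091, 0.363]
ee_rot: [[-1.0, -0.028, -0.001], [-0.028, 1.0, 0.0], [0.001, 0.0, -1.0]]
wrist_force: [0.8, -0.7, -0.2]
gripper_width: 0.687
gripper_force: 0.0
```

>>> jog_arm --pt "-0.19 0.98 0 0" --pt "-0.19 0.98 0 0" --pt "-0.19 0.98 0 0" --pt "-0.19 0.98 0 0" --pt "-0.19 0.98 0 0" --pt "-0.19 0.98 0 0" --pt "-0.19 0.98 0 0" --pt "-0.19 0.98 0 0" --pt "-0.19 0.98 0 0" --pt "-0.19 0.98 0 0"

```text
time_s: 59.15
tcp_pos: [0.5009, 0.0878, 0.363]
ee_rot: [[-1.0, -0.028, -0.001], [-0.028, 1.0, -0.0], [0.001, -0.0, -1.0]]
wrist_force: [0.1, -1.0, 0.3]
gripper_width: 0.69
gripper_force: 0.0
```

>>> jog_arm --pt "0 0.6 0 -0.25" --pt "0 0.6 0 -0.25" --pt "0 0 0 0"

```text
time_s: 59.45
tcp_pos: [0.4999, 0.1119, 0.363]
ee_rot: [[-0.998, -0.07, -0.0], [-0.07, 0.998, -0.0], [0.0, -0.0, -1.0]]
wrist_force: [0.4, -0.7, -0.6]
gripper_width: 0.688
gripper_force: 0.0
```

```bash
python3 -c "
from h import *
goto(.503,.1104,.0842,93.92)
g=grab('top',2);print(fit_pack(g,[.436,-.307,.026]))
cv2.imwrite('pics/t8.png',cv2.resize(g[150:260,70:390].astype(np.uint8),None,fx=2.5,fy=2.5,interpolation=cv2.INTER_CUBIC))
"
```

```text
grasp [0.4998 0.1119 0.1995] yaxis 94.0 units [-0.15 -0.08  5.77] j6 -116.8 t 59.5
turn units (tool z) 0.02 deg -0.1
(array([ 0.4359122 , -0.30832825,  0.02012852]), np.float64(-74.23639948262485))
```

View pics/t8.png

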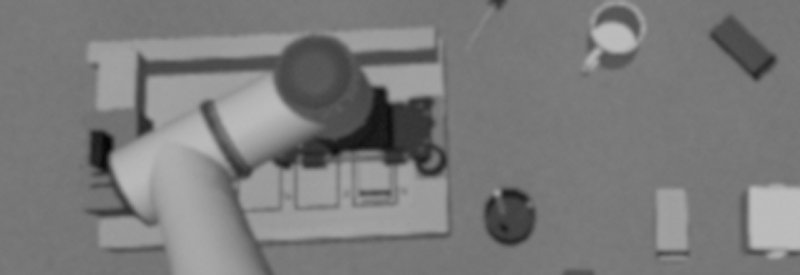

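>>> jog_arm --pt "-0.15 -0.08 0.6 0" --pt "0 0 0.9 0" --pt "0 0 0.9 0" --pt "0 0 0.9 0" --pt "0 0 0.9 0" --pt "0 0 0.7 0" --pt "0 0 0.5 0" --pt "0 0 0.2 0" --pt "0 0 0.1 0" --pt "0 0 0 0"

```text
time_s: 60.55
tcp_pos: [0.5033, 0.1096, 0.2493]
ee_rot: [[-0.998, -0.068, 0.0], [-0.068, 0.998, 0.0], [-0.0, 0.0, -1.0]]
wrist_force: [-0.1, -0.4, 0.4]
gripper_width: 0.69
gripper_force: 0.0
```

>>> jog_arm --pt "0 0 0 0" --pt "0 0 0 0" --pt "0 0 0 0" --pt "0 0 0 0" --pt "0 0 0 0" --pt "0 0 0 0" --grip 36

```text
time_s: 61.15
tcp_pos: [0.5033, 0.1098, 0.2496]
ee_rot: [[-0.998, -0.068, 0.001], [-0.068, 0.998, 0.0], [-0.001, 0.0, -1.0]]
wrist_force: [-0.8, 0.8, 3.4]
gripper_width: 0.501
gripper_force: 30.0
```

```bash
python3 -c "
from h import *
goto(.434,-.2275,.2,91.5)
"
```

```text
grasp [0.5034 0.1099 0.0861] yaxis 93.9 units [  4.61 -16.59  -5.7 ] j6 -116.5 t 61.1
turn units (tool z) 0.53 deg -2.4
```

>>> jog_arm --pt "0 0 -0.3 0" --pt "0 0 -0.8 0" --pt "0 0 -1 0" --pt "0 0 -1 0" --pt "0 0 -1 0" --pt "0 0 -1 0" --pt "0 0 -0.6 0" --pt "0 0 -0.2 0" --pt "0 0 0 0"

```text
time_s: 62.05
tcp_pos: [0.503, 0.1096, 0.367]
ee_rot: [[-0.998, -0.068, -0.0], [-0.068, 0.998, 0.0], [0.0, 0.0, -1.0]]
wrist_force: [-0.7, 0.2, -1.7]
gripper_width: 0.505
gripper_force: 30.0
```

>>> jog_arm --pt "0.25 -0.5 0 0" --pt "0.25 -0.9 0 0" --pt "0.25 -0.9 0 0" --pt "0.25 -0.9 0 0" --pt "0.25 -0.9 0 0" --pt "0.25 -0.9 0 0" --pt "0.25 -0.9 0 0" --pt "0.25 -0.9 0 0" --pt "0.25 -0.9 0 0" --pt "0.25 -0.9 0 0"

```text
time_s: 63.05
tcp_pos: [0.4637, -0.0673, 0.3664]
ee_rot: [[-0.998, -0.067, -0.002], [-0.067, 0.998, -0.0], [0.002, -0.0, -1.0]]
wrist_force: [-0.4, -0.5, -0.9]
gripper_width: 0.506
gripper_force: 30.0
```

>>> jog_arm --pt "0.25 -0.9 0 0" --pt "0.25 -0.9 0 0" --pt "0.25 -0.9 0 0" --pt "0.25 -0.9 0 0" --pt "0.25 -0.9 0 0" --pt "0.25 -0.9 0 0" --pt "0.25 -0.9 0 0" --pt "0.25 -0.9 0 0" --pt "0 0 0 0.53" --pt "0 0 0 0"

```text
time_s: 64.05
tcp_pos: [0.4335, -0.2129, 0.3664]
ee_rot: [[-1.0, -0.024, -0.002], [-0.024, 1.0, 0.0], [0.002, 0.0, -1.0]]
wrist_force: [0.8, 0.3, -1.3]
gripper_width: 0.503
gripper_force: 30.0
```

```bash
python3 -c "
from h import *
goto(.434,-.2275,.0261,91.5)
"
```

```text
grasp [ 0.4332 -0.2129  0.2029] yaxis 91.4 units [-0.04 -0.74  8.84] j6 -81.8 t 64.0
turn units (tool z) -0.03 deg 0.1
```

>>> jog_arm --pt "0 -0.74 0 0" --pt "0 0 0.8 0" --pt "0 0 1 0" --pt "0 0 1 0" --pt "0 0 1 0" --pt "0 0 1 0" --pt "0 0 1 0" --pt "0 0 1 0" --pt "0 0 0.8 0" --pt "0 0 0.5 0"

```text
time_s: 65.05
tcp_pos: [0.4344, -0.2266, 0.2038]
ee_rot: [[-1.0, -0.027, -0.003], [-0.027, 1.0, 0.0], [0.003, 0.001, -1.0]]
wrist_force: [-0.6, -0.4, -1.4]
gripper_width: 0.504
gripper_force: 30.0
```

>>> jog_arm --pt "0 0 0.3 0" --pt "0 0 0.1 0" --pt "0 0 0.06 0" --pt "0 0 0.06 0" --pt "0 0 0 0"

```text
time_s: 65.55
tcp_pos: [0.4354, -0.2266, 0.1951]
ee_rot: [[-1.0, -0.026, 0.001], [-0.026, 1.0, -0.0], [-0.001, -0.0, -1.0]]
wrist_force: [-0.6, -0.5, -2.6]
gripper_width: 0.497
gripper_force: 30.0
```

```bash
python3 -c "
from h import *
goto(.434,-.2275,.0261,91.5);print(sense()['wrist_force'])
"
```

```text
grasp [ 0.4355 -0.2266  0.0316] yaxis 91.5 units [ 0.08 -0.04  0.28] j6 -80.0 t 65.5
turn units (tool z) -0.0 deg 0.0
[-0.61765927 -0.53149011 -2.63002036]
```

>>> jog_arm --pt "0 -0.04 0.08 0" --pt "0 0 0.05 0" --pt "0 0 0.05 0" --pt "0 0 0.03 0" --pt "0 0 0 0"

```text
time_s: 66.05
tcp_pos: [0.4353, -0.2273, 0.1904]
ee_rot: [[-1.0, -0.026, -0.0], [-0.026, 1.0, 0.0], [0.0, 0.0, -1.0]]
wrist_force: [0.0, -0.5, -1.6]
gripper_width: 0.505
gripper_force: 30.0
```

>>> jog_arm --pt "0 0 0.03 0" --pt "0 0 0.02 0" --pt "0 0 0 0"

```text
time_s: 66.35
tcp_pos: [0.4353, -0.2273, 0.1896]
ee_rot: [[-1.0, -0.026, 0.0], [-0.026, 1.0, -0.0], [-0.0, -0.0, -1.0]]
wrist_force: [-0.1, -0.4, -1.8]
gripper_width: 0.498
gripper_force: 30.0
```

>>> jog_arm --pt "0 0 0.02 0" --pt "0 0 0.02 0" --pt "0 0 0.01 0" --pt "0 0 0 0"

```text
time_s: 66.75
tcp_pos: [0.4353, -0.2273, 0.1896]
ee_rot: [[-1.0, -0.026, 0.0], [-0.026, 1.0, -0.0], [-0.0, -0.0, -1.0]]
wrist_force: [-1.1, 1.6, 7.8]
gripper_width: 0.501
gripper_force: 30.0
```

>>> jog_arm --pt "0 0 0 0" --pt "0 0 0 0" --pt "0 0 0 0" --pt "0 0 0 0" --grip 58

```text
time_s: 67.15
tcp_pos: [0.4353, -0.2274, 0.1884]
ee_rot: [[-1.0, -0.026, -0.0], [-0.026, 1.0, 0.0], [0.0, 0.0, -1.0]]
wrist_force: [-0.9, -0.6, -0.4]
gripper_width: 0.656
gripper_force: 0.0
```

>>> jog_arm --pt "0 0 -0.3 0" --pt "0 0 -0.8 0" --pt "0 0 -1 0" --pt "0 0 -1 0" --pt "0 0 -1 0" --pt "0 0 -1 0" --pt "0 0 -1 0" --pt "0 0 -1 0" --pt "0 0 -1 0" --pt "0 0 -1 0"

```text
time_s: 68.15
tcp_pos: [0.435, -0.2273, 0.3718]
ee_rot: [[-1.0, -0.026, 0.0], [-0.026, 1.0, -0.0], [-0.0, -0.0, -1.0]]
wrist_force: [0.4, 0.5, -1.5]
gripper_width: 0.665
gripper_force: 0.0
```

>>> jog_arm --pt "0 1 -0.5 0" --pt "0 1 -0.5 0" --pt "0 1 -0.5 0" --pt "0 1 0 0" --pt "0 1 0 0" --pt "0 1 0 0" --pt "0 1 0 0" --pt "0 1 0 0" --pt "0 1 0 0" --pt "0 1 0 0"

```text
time_s: 69.15
tcp_pos: [0.4297, -0.0267, 0.4009]
ee_rot: [[-1.0, -0.026, 0.0], [-0.026, 1.0, 0.0], [-0.0, 0.0, -1.0]]
wrist_force: [0.8, 0.8, -0.0]
gripper_width: 0.662
gripper_force: 0.0
```

>>> jog_arm --pt "0 1 0 0" --pt "0 1 0 0" --pt "0 1 0 0" --pt "0 1 0 0" --pt "0 1 0 0" --pt "0 1 0 0" --pt "0 1 0 0" --pt "0 1 0 0" --pt "0 1 0 0" --pt "0 0 0 0"

```text
time_s: 70.15
tcp_pos: [0.4255, 0.154, 0.4008]
ee_rot: [[-1.0, -0.028, 0.001], [-0.028, 1.0, 0.0], [-0.001, 0.0, -1.0]]
wrist_force: [-0.8, -0.4, -0.6]
gripper_width: 0.667
gripper_force: 0.0
```

```bash
python3 -c "
from h import *
g=grab('top',3);a=fit_pack(g,[.436,-.308,.026]);b=fit_pack(g,[.434,-.2275,.026]);print(a,b)
D=np.array([.43968,-.44938]);P=np.array([.43008,-.07976]);u=(P-D)/np.linalg.norm(P-D)
for q in(a,b):
    d=q[0][:2]-D;print('along',d@u,'across',d[0]*u[1]-d[1]*u[0],'yaw',np.degrees(q[0][2]))
cv2.imwrite('pics/t9.png',cv2.resize(g[150:280,70:390].astype(np.uint8),None,fx=2.5,fy=2.5,interpolation=cv2.INTER_CUBIC))
"
```

```text
(array([ 0.4359033 , -0.30830613,  0.02106579]), np.float64(-73.9919238218953)) (array([ 0.43412023, -0.22840703,  0.03984917]), np.float64(-70.0797510937856))
along 0.14112436849985402 across -0.00011260125261062116 yaw 1.206980612424848
along 0.22104283042794443 across 0.00017941754423742452 yaw 2.2831895271537923
```

View pics/t9.png

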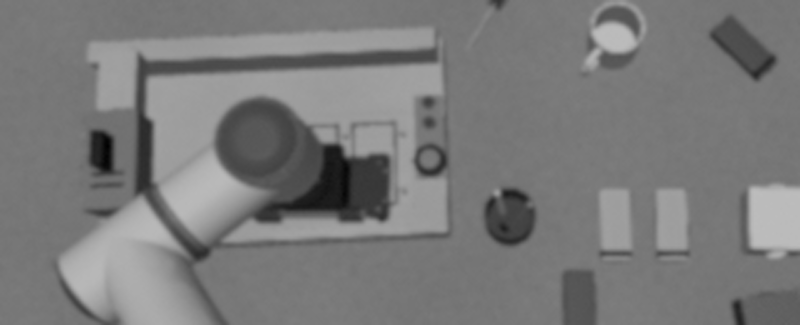

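The row is straight and within a millimetre. The two packs are 36 mm apart, pot and drawer box are where they were, and the head is parked. Handing in.

```bash
python3 -c "
from h import *
print(r.finish_job())"
```

```text
the job is handed in; nothing more can be done
None
```

The job is handed in at about 70 s of 210 s, with no verdict shown: I found two power banks, both went through the marking cycle, and they now lie flat in a straight row between the drawer box and the pen pot, 36 mm apart.

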